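# Arm the detector's high-voltage supply

### The job

Arm the high-voltage supply: first take the lockout block out from in front of the switch cover and set it down gently, fully seated, in its parking dock, never tipping it over (where it sits now only its ends can be gripped, while in the dock only its long sides are free, so put it down on the bench and take it again the other way). Then swing the cover up to upright or beyond, flip the toggle under it all the way to the left, and shut the cover fully again. Do not disturb the bottles or the beaker.

Things in the scene. Friction and masses are not known exactly. Their poses are not given: they have to be found in the camera images.
- supply: Fixed beige instrument box, 200 (x) x 200 (y) x 70 mm tall; origin at the centre of its underside on the bench, z up, its dark fascia looks along its -x. The flat top deck is at z = 70. Everything of cover, toggle and front cheek lies on its centre line y = 0. A fixed dark upright plate (front cheek, 7.5 thick, 40 along y, from the deck to z = 126) stands at x = -74 to -81.5.
- cover (a joint): Hinge of the switch cover, rad: 0 shut flat on the deck, grows as its front swings up and away to +x, stop at 1.8; a stiff hinge that stays where it is left (needs about 1 to 2 N at the tab) and so does not fall shut by itself. The cover (100 g) is an opaque putty-coloured hood, open below: shut it spans 112 (supply x -42 to +70), 56 wide (y), 56 tall above the deck, walls 3.
- cover_hinge (a point): Middle of the cover's hinge line, at the far foot of the hood, at deck height (supply x = 70, z = 70); the hinge runs along supply y.
- cover_tab (a point): Centre of the cover's pull tab, a flat tongue 31 long (out of the hood's front face, towards supply -x when shut), 40 wide (y), 12 thick, its underside 14 above the deck when shut. It lies 127.5 in front of and 20 above the hinge when shut and turns with the cover; axes are the cover's own. Grip it across its 40 mm width; it can turn between the fingers as the cover swings.
- toggle (a joint): Bat toggle under the cover, rad: 0 upright, starts between -0.45 and -0.35 leaning to supply -y (right, seen from the robot); +0.45 is fully over to supply +y (left), its stop. It stays where it is left; takes about 2.5 N at the tip.
- toggle_tip (a point): Tip of the steel toggle, 39 above its pivot; the pivot lies at supply x = 10, y = 0, 2 above the deck. The bat is 8 thick at the foot and 13 near the tip.
- block: Loose grey lockout block, 28 (x) x 60 (y) x 28 mm tall, 100 to 210 g; origin at the centre of its underside, z up. It starts lying on the shut cover's pull tab (underside 96 above the bench), its long axis along supply y, between the hood's front face and the front cheek, both about level with its top and 2 mm away, so that only its two ends (60 apart) can be gripped. Either way round is the same.
- dock: Fixed parking dock for the block on the bench, left or right of the supply: base 60 (x) x 96 (y) x 8 mm, an end wall (8 thick, 44 wide, top 40 above the bench) at either y end, 65 apart inside, and two low rails (4 thick, 5 tall above the floor) along y, 33 apart inside. Origin at the centre of its underside. The block goes in with its long axis along the dock's y, 2.5 mm play all round.
- dock_seat (a point): Centre of the dock's floor, 8 above the bench: the seated block's origin lies here.
- wash_bottle: Bystander: pale plastic bottle, 68 wide, 170 tall, origin under its centre, standing on the other side of the supply from the dock.
- amber_bottle: Bystander: amber glass bottle, 72 wide, 160 tall, origin under its centre.
- beaker: Bystander: glass beaker, 68 wide, 85 tall, origin under its centre.

How it is judged (in metres and radians):
On the way, in this order (a step that is already met when the one before it is completed fails the run):
1. the lockout block is seated in its dock and let go (distance between block and dock_seat below 0.007 m and angle between block's own z axis and vertical below 0.1 rad and contact force between the fingers and block below 0.1 N), for 0.2 s.
2. the cover is swung up to upright (value of joint cover above 1.3 rad), for 0.1 s.
3. the toggle is flipped fully to the left (value of joint toggle above 0.35 rad), for 0.1 s.
4. the cover is shut (value of joint cover below 0.06 rad), for 0.2 s.
At the end, for the whole second after the job is handed in: The block rests upright (within 0.1 rad) and released within 7 mm of its seat in the dock, the toggle is over to the left (beyond 0.35 rad) and the cover is shut (under 0.06 rad) (all of step 1 and value of joint cover below 0.06 rad and value of joint toggle above 0.35 rad and linear speed of block below 0.02 m/s); the robot touches nothing.
It fails at once if the block is tipped over (beyond 0.8 rad) (angle between block's own z axis and vertical above 0.8 rad).
It fails at once if the block is dropped into the dock (faster than 0.45 m/s within 30 mm of its seat) (distance between block and dock_seat below 0.03 m and linear speed of block above 0.45 m/s).
It fails at once if a bystander is shifted more than 30 mm or tipped (distance of any of wash_bottle, amber_bottle, beaker from where it was at the start of the episode above 0.03 m or angle between any of wash_bottle, amber_bottle, beaker's own z axis and vertical above 0.4 rad).
It also fails if it takes over 72 s, if anything falls off the work surface, if the arm or the gripper's body presses on something with over 40 N, if the wrist force passes 120 N, or if a joint passes its speed limit or range.

### The arm

A 6-joint arm with a two-finger parallel gripper is mounted at the origin on the work surface. World frame = base frame: x ahead of the robot, y to its left, z up, the work surface at z = 0. Lengths are in mm, angles in rad, forces in N, time in s.
With the tool pointing down it reaches from about 350 to 975 mm from the base axis. Payload 7.1 kg.
Tool frame: the origin (TCP) lies between the finger pads; the fingertips stand 19 mm ahead of it and the grasp point (between the pads) is the TCP (ctrl.finger_overhang is the distance from the TCP to the fingertips, in mm); z points along the fingers, y is the line along which they close (so a half turn about z gives the same grasp; the last joint's range is limited). The gripper opens to 88 mm and grips with 3 to 60 N. Pads are 20 mm wide; open, the fingers measure 115 mm over their backs; the gripper's body (75 mm by 178 mm) begins 61 mm behind the grasp point.
Start: joints at [-1.166, 0.423, 1.63, -0, 1.089, -0.019], TCP at [257.032, -569.684, 241.675] pointing down, gripper open.
Joint ranges: [-3, 3], [-0.9, 2.11], [0.09, 2.58], [-1.31, 4.45], [0.11, 2.69], [-2.54, 2.54]. Speed limits (rad/s): [2.39, 2.39, 3.01, 3.14, 3.14, 3.14].

### API

Orientations are given as a rotation vector (axis times angle).
In Python, from workcell import ctrl gives the robot as it stands. The module is installed in compiled form; this text tells all that it offers.
- The arm moves only by the tool arm_command, never from a script. Its argument "rows" is one flat list of numbers, 7 for each row, row after row: the turn, a rotation vector about the tool's x, y, z scaled (see below), then the shift along the tool's x, y, z scaled (see below), then the opening, from -1 (shut) to 1 (fully open). A call has 1 to 5 rows; each row is the pose to reach, as a shift and turn from the pose commanded when the call began, along the tool's axes at that moment, turning the shorter way round; what a row does not reach only later rows make up. The controller multiplies each number of a shift by 80 mm and each number of a turn by 180 degrees. A row lasts 1/10 s, in which the tool goes at most 50 mm and 8.59 degrees, less where a joint would pass 70% of its speed; a pose out of reach is approached as far as the arm can. A call with a number of a shift or a turn outside -1 to 1 is refused whole. A call with a gripper value outside its range is refused whole. The fingers move at their own pace and stop on an object; the grip force is fixed at half the most. Time passes only in rows, so rows that repeat a pose let the fingers close. It gives the time, the measured TCP pose, the force, the opening and the grip force at its end, in the units of the state.
- ctrl.get_obs(): the state, without advancing time (a new reading comes with each control period).
- ctrl.get_image(name): name is "scene" or "top"; returns (picture, depth): 384x512x3 uint8, red, green, blue; 384x512 float32, mm along the optical axis (not along the pixel's ray), 0 where there is no reading.
- ctrl.camera_params(name): a dict with "camera_matrix" (3x3 intrinsics, pixels), "world_to_cam" (4x4, takes a point from world to camera coordinates). Camera axes: x right, y down, z forward; pixel columns grow to the right and rows downward; lengths in mm; the calibration is good to about 2 mm. A picture is of the moment at which its call begins. camera_params takes no time and is no camera call.
- ctrl.close_job(): hands the job in; it is judged then, once.
The state is a dict: "t": time; "qpos": joint angles; "qvel": joint speeds; "joint_torque": joint torques, N m; "ee_pos": TCP position; "orientation": TCP orientation; "ft_force": force on the tool from outside, world axes, zero at the start; "moment": the same for the moment, N m; "width": finger opening in mm; "grasp_force": force on a finger pad.
Only numpy, scipy, OpenCV 4.12 (cv2) and the standard library are available. Lean on these libraries where they do the work, as an engineer would, in place of code of your own. Each camera call takes 0.05 s, during which the arm holds its last target. There are 200 camera calls.

## Working session

There is one attempt and no reset: what is moved stays moved. The work goes in short steps, Python scripts to look and compute and a tool call to move; the robot and the scene stay as the last step left them, time stands still between calls to the robot, and variables do not carry over. Pictures are saved under pics/ and viewed, at most 10 in all, crops included, and the job is handed in when it is done.

Besides the shell and the picture viewer there is one more tool, called after "Emit:" as a command line: name --argument value ..., lists and objects as JSON in quotes. arm_command: Moves the arm, as the interface text tells. Shifts and turns lie within -1 to 1; 1 stands for 80 mm of shift or 180 degrees of turn. Its arguments: {"type":"object","properties":{"rows":{"type":"array","items":{"type":"number"}}},"required":["rows"]}

```bash
mkdir -p pics
cat > h.py <<'E'
import numpy as np, cv2
from scipy.spatial.transform import Rotation as R
from workcell import ctrl
def cloud(name):
    im,d=ctrl.get_image(name); p=ctrl.camera_params(name)
    K=np.array(p["camera_matrix"]);W=np.linalg.inv(np.array(p["world_to_cam"]))
    v,u=np.mgrid[0:384,0:512]
    c=np.stack([(u-K[0,2])/K[0,0]*d,(v-K[1,2])/K[1,1]*d,d],-1)
    w=c@W[:3,:3].T+W[:3,3]; w[d<=0]=np.nan
    return im,d,w
E
python3 - <<'E'
from h import *
o=ctrl.get_obs();print(o)
for n in("scene","top"):
    im,d,w=cloud(n);np.savez(n+"0.npz",im=im,w=w)
    cv2.imwrite(f"pics/{n}0.png",im[:,:,::-1])
    p=ctrl.camera_params(n);print(n,np.round(np.linalg.inv(p["world_to_cam"]),2).tolist(),p["camera_matrix"])
E
```

```text
{'t': 0.0, 'qpos': array([-1.16599974e+00,  4.23845073e-01,  1.63066489e+00, -4.43851337e-06,
        1.08863998e+00, -1.89960460e-02]), 'qvel': array([ 0.00059794,  0.0011015 ,  0.00081327, -0.00045583, -0.00070166,
       -0.00018141]), 'joint_torque': array([ 1.73827575e-03, -5.44615352e+01, -2.73665822e+01,  6.45168917e-02,
        2.27987365e-02, -1.31114193e-04]), 'ee_pos': array([ 256.82964002, -569.21371824,  240.9089143 ]), 'orientation': array([-3.06983312e+00, -6.60403352e-01,  4.74778479e-04]), 'ft_force': array([-0.12112432, -0.09220222,  0.16751509]), 'moment': array([ 0.03748817,  0.02945118, -0.0391447 ]), 'grasp_force': 0.0, 'width': 88.17156072384128}
scene [[-0.41, 0.47, -0.78, 1441.47], [0.91, 0.22, -0.34, 375.31], [0.01, -0.85, -0.52, 645.14], [0.0, 0.0, 0.0, 1.0]] [[419.53198584   0.         249.65336401]
 [  0.         419.53198584 187.63185375]
 [  0.           0.           1.        ]]
top [[-0.03, -1.0, 0.06, 541.78], [-1.0, 0.03, 0.0, 12.17], [-0.0, -0.06, -1.0, 1096.18], [0.0, 0.0, 0.0, 1.0]] [[445.9429925    0.         256.53492033]
 [  0.         445.9429925  187.85780361]
 [  0.           0.           1.        ]]
```

View pics/top0.png

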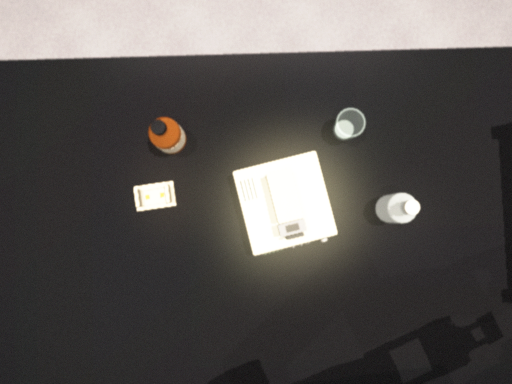

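View pics/scene0.png

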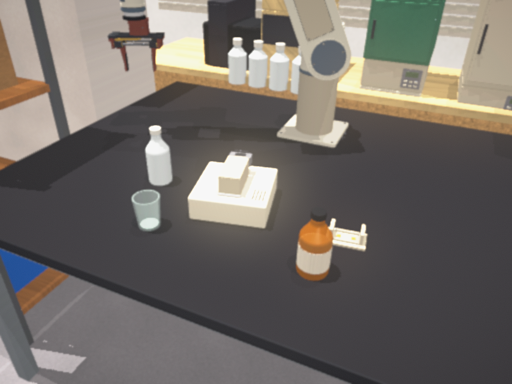

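The top view shows the supply at (285,203), turned about 10°, with the block on its tab at about (291,229). The dock is at (155,196), the amber bottle at (168,135), the beaker at (348,124) and the wash bottle at (400,208). Next I'll measure these from the depth data.

Run:
```python
from h import *
f=np.load("top0.npz");w=f["w"];im=f["im"]
v,u=np.mgrid[0:384,0:512]
def rect(m,l):
    p=w[m][:,:2].astype(np.float32); print(l,len(p),[np.round(x,1) for x in cv2.minAreaRect(p)],"zmed",np.round(np.median(w[m][:,2]),1))
box=(abs(u-285)<65)&(abs(v-203)<65)
z=w[...,2]
print("bench z",np.nanmedian(z[250:300,100:200]))
print("zhist",np.histogram(z[box],bins=np.arange(-5,140,5)))
rect(box&(z>60)&(z<135),"supply all above60")
deck=box&(z>65)&(z<74);rect(deck,"deck")
hi=box&(z>115);rect(hi,"hood+block+cheek top")
dk=(abs(u-155)<32)&(abs(v-196)<26)
print("dz",np.histogram(z[dk],bins=np.arange(-5,50,3)))
rect(dk&(z>4.5),"dock all"); rect(dk&(z>30),"dock walls")
for n,(a,b) in dict(amber=(168,135),beaker=(348,124),wash=(400,208)).items():
    m=(abs(u-a)<30)&(abs(v-b)<30)&(z>20);rect(m,n);print(np.nanmax(z[m]))
c=cv2.resize(im[140:265,120:345],None,fx=3.5,fy=3.5,interpolation=cv2.INTER_CUBIC);cv2.imwrite("pics/c1.png",c[:,:,::-1])
```

```text
bench z -0.26155028145410597
zhist (array([4827, 4053,   44,    3,    2,    0,    0,    0,    1,   13,    3,
         23,   18,  110, 3178, 2399,   12,    7,    3,   14,   13,   10,
          9,   11,   18,  700, 1031,    6]), array([ -5,   0,   5,  10,  15,  20,  25,  30,  35,  40,  45,  50,  55,
        60,  65,  70,  75,  80,  85,  90,  95, 100, 105, 110, 115, 120,
       125, 130, 135]))
supply all above60 7521 [array([573. , -51.5]), array([202.6, 200.4]), np.float64(12.7)] zmed 70.4
deck 5532 [array([573.3, -51.3]), array([201.3, 200. ]), np.float64(12.7)] zmed 69.6
hood+block+cheek top 1755 [array([568.2, -50.9]), array([151.4,  59.8]), np.float64(12.8)] zmed 125.4
dz (array([ 451, 1188,  536,  280,  345,  130,   41,    8,   12,    8,   11,
         13,    9,   23,   75,   41,    4,    0]), array([-5, -2,  1,  4,  7, 10, 13, 16, 19, 22, 25, 28, 31, 34, 37, 40, 43,
       46, 49]))
dock all 960 [array([598. , 255.2]), array([132. , 109.5]), np.float64(81.6)] zmed 9.0
dock walls 154 [array([600.7, 262.2]), array([43.6, 81.5]), np.float64(7.7)] zmed 39.0
amber 997 [array([737.6, 218.4]), array([71.7, 69.4]), np.float64(88.3)] zmed 110.4
163.31671431941925
beaker 525 [array([ 753.5, -206.6]), array([64.9, 66.9]), np.float64(43.1)] zmed 65.7
89.15716899900747
wash 1017 [array([ 554.4, -305.2]), array([67.4, 61.2]), np.float64(1.9)] zmed 115.8
175.4172762806703
```

View pics/c1.png

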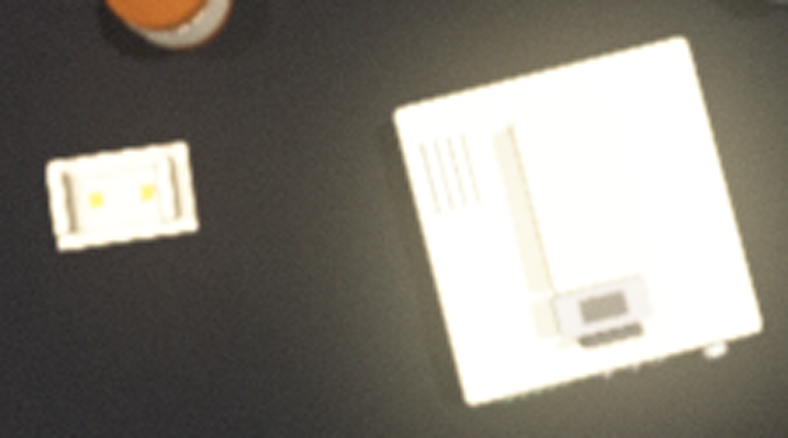

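The crop shows the grey block at about (600,310) and the dock at about (122,195), with end walls and a yellow dot at each end of its floor. I'll refine the block and dock poses, then plan the first moves.

```bash
cat > plan.py <<'E'
# plan.py: seg(target xyz, yaw deg, pitch deg, grip, mm per row); keeps the commanded pose in cmd.npz, prints calls
from h import *
import math,os
def Rt(yaw): return R.from_euler('z',yaw,degrees=True)*R.from_euler('x',180,degrees=True)
class P:
    def __init__(s):
        if os.path.exists("cmd.npz"): f=np.load("cmd.npz"); s.p=f["p"]; s.r=R.from_quat(f["q"])
        else: s.p=np.array([257.032,-569.684,241.675]); s.r=R.from_rotvec([-3.06983312,-.660403352,.000474778])
    def seg(s,xyz,yaw,g,v=30):
        xyz=np.array(xyz,float); tr=Rt(yaw)
        dl=s.r.inv().apply(xyz-s.p); da=np.degrees((s.r.inv()*tr).magnitude())
        n=max(math.ceil(np.linalg.norm(dl)/v),math.ceil(da/8.5),1)
        nc=max(math.ceil(n/5),math.ceil(np.abs(dl).max()/79.9)); p0,r0=s.p.copy(),s.r; rv=(r0.inv()*tr).as_rotvec()
        per=[n//nc+(i<n%nc) for i in range(nc)]; n=sum(per); k=0
        for m in per:
            rows=[]
            for j in range(1,m+1):
                f=(k+j)/n; tp=p0+f*(xyz-p0); t=r0*R.from_rotvec(rv*f)
                a=np.round((s.r.inv()*t).as_rotvec()/np.pi,3)+0.; b=np.round(s.r.inv().apply(tp-s.p)/80,3)+0.
                rows+=[*a.tolist(),*b.tolist(),g]
            k+=m; print([round(x,3) for x in rows])
            s.p=s.p+s.r.apply(b*80); s.r=s.r*R.from_rotvec(a*np.pi)
        np.savez("cmd.npz",p=s.p,q=s.r.as_quat())
S0=np.array([573.2,-51.4]); SY=12.75
def sup(x,y,z):
    c,n=np.cos(np.radians(SY)),np.sin(np.radians(SY)); return [S0[0]+c*x-n*y,S0[1]+n*x+c*y,z]
E
python3 - <<'E'
from plan import *
f=np.load("top0.npz");w=f["w"];im=f["im"].astype(int)
v,u=np.mgrid[0:384,0:512]; z=w[...,2]
m=(abs(u-291)<25)&(abs(v-229)<18)&(z>115)
print("rgb by supply x:")
c,n=np.cos(np.radians(SY)),np.sin(np.radians(SY))
d=w[...,:2]-S0; sx=d[...,0]*c+d[...,1]*n; sy=-d[...,0]*n+d[...,1]*c
for a in range(-84,-30,4):
    k=m&(sx>=a)&(sx<a+4); print(a,k.sum(),np.round(im[k].mean(0)),np.round([sy[k].min(),sy[k].max(),np.median(z[k])],1))
f=np.load("scene0.npz");ws=f["w"]; zs=ws[...,2]
k=(abs(ws[...,0]-600)<80)&(abs(ws[...,1]-262)<70)&(zs>33)&(zs<44)&(np.hypot(ws[...,0]-737,ws[...,1]-218)>50)
print("scene dock walls",k.sum(),cv2.minAreaRect(ws[k][:,:2].astype(np.float32)))
k=(np.hypot(ws[...,0]-573,ws[...,1]+51)<170)&(zs>66)&(zs<73)
print("scene deck",cv2.minAreaRect(ws[k][:,:2].astype(np.float32)))
print(sup(-58,0,108))
p=P(); 
p.seg(sup(-58,0,200),SY,1,45)
E
```

```text
rgb by supply x:
-84 5 [239. 233. 211.] [-19.4  14.5 123.5]
-80 36 [196. 188. 167.] [-19.8  20.2 125.4]
-76 31 [179. 170. 149.] [-18.8  19.5 125.5]
-72 36 [243. 239. 231.] [-26.8  31.5 123.6]
-68 52 [239. 234. 225.] [-28.3  31.1 123.9]
-64 51 [221. 214. 202.] [-26.3  31.5 124. ]
-60 51 [218. 212. 199.] [-27.4  31.1 124.4]
-56 51 [220. 214. 201.] [-28.3  29.9 124. ]
-52 51 [237. 232. 222.] [-27.4  31.4 124.2]
-48 49 [246. 242. 234.] [-28.1  30.3 123.8]
-44 30 [250. 247. 236.] [-26.7  29.4 123.1]
-40 47 [255. 255. 252.] [-27.5  28.3 125.7]
-36 50 [255. 255. 253.] [-27.3  27.2 126.1]
-32 46 [255. 255. 253.] [-27.5  28.2 125.9]
scene dock walls 87 ((604.1936645507812, 263.7384338378906), (47.243614196777344, 80.6173095703125), 6.319011688232422)
scene deck ((577.7426147460938, -49.643455505371094), (204.15745544433594, 199.7198944091797), 12.702342987060547)
[np.float64(516.6301454105063), np.float64(-64.20045123124706), 108]
[0.0, 0.0, 0.005, 0.427, -0.34, 0.041, 1, 0.0, 0.0, 0.01, 0.855, -0.681, 0.081, 1, 0.0, 0.0, 0.015, 1.282, -1.021, 0.122, 1]
[0.0, 0.0, 0.005, 0.411, -0.36, 0.04, 1, 0.0, 0.0, 0.01, 0.822, -0.72, 0.081, 1]
[0.0, 0.0, 0.005, 0.399, -0.373, 0.041, 1, 0.0, 0.0, 0.009, 0.799, -0.746, 0.081, 1]
[0.0, 0.0, 0.005, 0.388, -0.384, 0.041, 1, 0.0, 0.0, 0.01, 0.777, -0.768, 0.082, 1]
[0.0, 0.0, 0.005, 0.377, -0.396, 0.04, 1, 0.0, 0.0, 0.01, 0.753, -0.792, 0.081, 1]
[0.0, 0.0, 0.005, 0.364, -0.407, 0.04, 1, 0.0, 0.0, 0.01, 0.728, -0.815, 0.081, 1]
```

```bash
sed -i 's|nc=max(math.ceil(n/5).*; p0,r0|q=max(1,min(5,int(76/(np.linalg.norm(dl)/n+1e-9)))); nc=math.ceil(n/q); p0,r0|; s|^S0=.*;|S0=np.array([575.4,-50.5]);|' plan.py && rm cmd.npz
python3 - <<'E'
from plan import *
p=P()
p.seg(sup(-58,1,200),SY,1,38)
E
```

```text
[0.0, 0.0, 0.004, 0.349, -0.277, 0.033, 1, 0.0, 0.0, 0.008, 0.699, -0.554, 0.066, 1]
[0.0, 0.0, 0.004, 0.342, -0.286, 0.033, 1, 0.0, 0.0, 0.008, 0.684, -0.572, 0.066, 1]
[0.0, 0.0, 0.004, 0.335, -0.295, 0.033, 1, 0.0, 0.0, 0.008, 0.67, -0.589, 0.066, 1]
[0.0, 0.0, 0.004, 0.327, -0.303, 0.033, 1, 0.0, 0.0, 0.008, 0.655, -0.606, 0.066, 1]
[0.0, 0.0, 0.004, 0.319, -0.31, 0.033, 1, 0.0, 0.0, 0.008, 0.639, -0.621, 0.066, 1]
[0.0, 0.0, 0.004, 0.312, -0.319, 0.033, 1, 0.0, 0.0, 0.008, 0.623, -0.638, 0.066, 1]
[0.0, 0.0, 0.004, 0.304, -0.326, 0.033, 1, 0.0, 0.0, 0.008, 0.608, -0.653, 0.066, 1]
[0.0, 0.0, 0.004, 0.295, -0.334, 0.033, 1, 0.0, 0.0, 0.008, 0.591, -0.668, 0.066, 1]
```

Emit:
arm_command --rows '[0,0,0.004,0.349,-0.277,0.033,1,0,0,0.008,0.699,-0.554,0.066,1]'

```text
t: 0.3
ee_pos: [289.6, -505.8, 235.8]
orientation: [-3.08, -0.618, 0.0]
ft_force: [0.4, 0.4, -0.1]
width: 88.2
grasp_force: 0.0
```

Emit:
arm_command --rows '[0,0,0.004,0.342,-0.286,0.033,1,0,0,0.008,0.684,-0.572,0.066,1]'

```text
t: 0.5
ee_pos: [322.6, -441.5, 230.7]
orientation: [-3.087, -0.582, 0.0]
ft_force: [0.8, 0.4, -0.0]
width: 87.8
grasp_force: 0.0
```

Emit:
arm_command --rows '[0,0,0.004,0.335,-0.295,0.033,1,0,0,0.008,0.67,-0.589,0.066,1]'

```text
t: 0.7
ee_pos: [355.4, -378.0, 225.5]
orientation: [-3.094, -0.543, 0.0]
ft_force: [0.4, 0.6, -0.7]
width: 87.6
grasp_force: 0.0
```

Emit:
arm_command --rows '[0,0,0.004,0.327,-0.303,0.033,1,0,0,0.008,0.655,-0.606,0.066,1]'

```text
t: 0.9
ee_pos: [388.1, -314.5, 220.3]
orientation: [-3.1, -0.504, 0.0]
ft_force: [-0.1, -0.2, 0.2]
width: 88.0
grasp_force: 0.0
```

Emit:
arm_command --rows '[0,0,0.004,0.319,-0.31,0.033,1,0,0,0.008,0.639,-0.621,0.066,1]'

```text
t: 1.1
ee_pos: [420.8, -251.2, 215.0]
orientation: [-3.107, -0.465, 0.001]
ft_force: [-0.3, 0.5, 0.8]
width: 87.9
grasp_force: 0.0
```

Emit:
arm_command --rows '[0,0,0.004,0.312,-0.319,0.033,1,0,0,0.008,0.623,-0.638,0.066,1]'

```text
t: 1.3
ee_pos: [453.5, -187.8, 209.7]
orientation: [-3.112, -0.427, 0.0]
ft_force: [0.6, -0.9, 0.0]
width: 87.8
grasp_force: 0.0
```

Emit:
arm_command --rows '[0,0,0.004,0.304,-0.326,0.033,1,0,0,0.008,0.608,-0.653,0.066,1]'

```text
t: 1.5
ee_pos: [486.2, -124.3, 204.4]
orientation: [-3.117, -0.388, 0.001]
ft_force: [-0.5, -0.4, -0.1]
width: 87.7
grasp_force: 0.0
```

Emit:
arm_command --rows '[0,0,0.004,0.295,-0.334,0.033,1,0,0,0.008,0.591,-0.668,0.066,1,0,0,0.008,0.591,-0.668,0.066,1]'

```text
t: 1.8
ee_pos: [519.9, -59.5, 199.0]
orientation: [-3.121, -0.354, -0.0]
ft_force: [1.4, -0.7, -1.2]
width: 87.5
grasp_force: 0.0
```

Run:
```python
from plan import *
p=P();print("cmd",p.p); o=ctrl.get_obs();print(o["ee_pos"],R.from_rotvec(o["orientation"]).as_matrix()[:,:2].T.round(4),np.degrees(o["qpos"][5]))
p.seg(sup(-58,1,107),SY,1,20)
```

```text
cmd [518.64834088 -62.33036828 199.99900996]
[519.92843261 -59.48092895 199.01592174] [[ 9.746e-01  2.241e-01  3.000e-04]
 [ 2.241e-01 -9.746e-01 -6.000e-04]] 69.17100575272342
[0.0, 0.0, 0.0, 0.0, 0.0, 0.232, 1, 0.0, 0.0, 0.0, 0.0, 0.001, 0.465, 1, 0.0, 0.0, 0.0, 0.0, 0.001, 0.697, 1]
[0.0, 0.0, 0.0, 0.0, 0.0, 0.233, 1, 0.0, 0.0, 0.0, 0.0, 0.001, 0.465, 1]
```

```bash
python3 - <<'E'
import re
s=open('plan.py').read()
i=s.index("        if os.path"); j=s.index("    def seg")
s=s[:i]+'        o=ctrl.get_obs(); s.p=np.array(o["ee_pos"]); s.r=R.from_rotvec(o["orientation"])\n        e=R.from_matrix(s.r.as_matrix()); print("at",s.p.round(1),"yaw",np.degrees(np.arctan2(*s.r.as_matrix()[[1,0],0])).round(2),"f",o["ft_force"].round(1),"w",round(o["width"],1),"t",o["t"])\n'+s[j:]
s=s.replace('        np.savez("cmd.npz",p=s.p,q=s.r.as_quat())\n','').replace("e=R.from_matrix(s.r.as_matrix()); ","")
open('plan.py','w').write(s)
E
python3 - <<'E'
from plan import *
p=P(); p.seg(sup(-58,1,107),SY,1,20)
E
```

```text
at [519.9 -59.5 199. ] yaw 12.95 f [ 1.4 -0.7 -1.2] w 87.5 t 1.8
[0.0, 0.0, 0.0, -0.005, 0.006, 0.23, 1, 0.0, 0.0, 0.0, -0.01, 0.013, 0.46, 1, 0.0, 0.0, 0.001, -0.015, 0.019, 0.69, 1]
[0.0, 0.0, 0.0, -0.005, 0.006, 0.23, 1, 0.0, 0.0, 0.0, -0.009, 0.013, 0.46, 1]
```

Emit:
arm_command --rows '[0,0,0,-0.005,0.006,0.23,1,0,0,0,-0.01,0.013,0.46,1,0,0,0.001,-0.015,0.019,0.69,1]'

```text
t: 2.1
ee_pos: [517.4, -64.7, 143.6]
orientation: [3.122, 0.345, -0.0]
ft_force: [0.3, -0.5, 0.6]
width: 87.9
grasp_force: 0.0
```

Emit:
arm_command --rows '[0,0,0,-0.005,0.006,0.23,1,0,0,0,-0.009,0.013,0.46,1,0,0,0,-0.009,0.013,0.46,1,0,0,0,-0.009,0.013,0.46,1]'

```text
t: 2.5
ee_pos: [516.9, -65.7, 107.4]
orientation: [-3.123, -0.344, 0.002]
ft_force: [0.5, -0.1, 0.4]
width: 87.9
grasp_force: 0.0
```

Emit:
arm_command --rows '[0,0,0,0.02,-0.036,0,1,0,0,0,0.02,-0.036,0,1,0,0,0,0.02,-0.036,0,0,0,0,0,0.02,-0.036,0,-0.5,0,0,0,0.02,-0.036,0,-1]'

```text
t: 3.0
ee_pos: [518.4, -62.1, 107.7]
orientation: [3.123, 0.344, 0.001]
ft_force: [-0.2, -0.8, -0.2]
width: 67.3
grasp_force: 0.0
```

Emit:
arm_command --rows '[0,0,0,0,0,0,-1,0,0,0,0,0,0,-1,0,0,0,0,0,0,-1]'

```text
t: 3.3
ee_pos: [518.3, -62.1, 107.6]
orientation: [-3.123, -0.344, -0.0]
ft_force: [-0.5, 0.9, 1.5]
width: 60.0
grasp_force: 30.0
```

The tips sit 7 mm below the block's underside, which would foul the bench when I put it down. I'll regrip 13 mm higher.

Emit:
arm_command --rows '[0,0,0,0,0,0,0,0,0,0,0,0,0,0,0,0,0,0,0,-0.08,0,0,0,0,0,0,-0.16,0,0,0,0,0,0,-0.16,-0.5]'

```text
t: 3.8
ee_pos: [518.9, -62.3, 121.2]
orientation: [3.122, 0.344, 0.002]
ft_force: [0.9, -0.6, -1.9]
width: 59.6
grasp_force: 30.0
```

Emit:
arm_command --rows '[0,0,0,0,0,0,-1,0,0,0,0,0,0,-1,0,0,0,0,0,0,-1,0,0,0,0,0,0,-1]'

```text
t: 4.2
ee_pos: [518.2, -62.1, 120.1]
orientation: [-3.123, -0.344, 0.0]
ft_force: [0.5, 0.0, -0.9]
width: 59.7
grasp_force: 30.0
```

Emit:
arm_command --rows '[0,0,0,0,0,-0.15,-1,0,0,0,0,0,-0.3,-1,0,0,0,0,0,-0.5,-1,0,0,0,0,0,-0.75,-1,0,0,0,0,0,-0.75,-1]'

```text
t: 4.7
ee_pos: [520.3, -62.4, 183.5]
orientation: [3.121, 0.344, 0.009]
ft_force: [0.2, 0.6, -0.9]
width: 59.5
grasp_force: 30.0
```

Run:
```python
from plan import *
print(ctrl.get_obs()["grasp_force"])
p=P(); p.seg([465,115,120],7.7,-1,28); print(); p.seg([465,115,30],7.7,-1,14)
```

```text
29.999598562717438
at [520.3 -62.4 183.5] yaw 12.58 f [ 0.2  0.6 -0.9] w 59.5 t 4.7
[0.0, 0.0, 0.003, -0.025, -0.29, 0.098, -1, 0.0, 0.0, 0.007, -0.049, -0.579, 0.197, -1, 0.0, -0.001, 0.01, -0.074, -0.869, 0.295, -1]
[0.0, 0.0, 0.004, -0.033, -0.289, 0.099, -1, 0.0, 0.0, 0.007, -0.066, -0.577, 0.198, -1, 0.0, 0.0, 0.01, -0.099, -0.866, 0.296, -1]
[0.001, -0.001, 0.004, -0.043, -0.288, 0.099, -1, 0.001, -0.001, 0.007, -0.085, -0.575, 0.197, -1]

[0.0, 0.0, 0.0, 0.0, 0.0, 0.161, -1, 0.0, 0.0, 0.0, 0.0, 0.0, 0.322, -1, 0.0, 0.0, 0.0, 0.0, 0.001, 0.482, -1, 0.0, 0.0, 0.0, 0.0, 0.001, 0.643, -1]
[0.0, 0.0, 0.0, 0.0, 0.0, 0.161, -1, 0.0, 0.0, 0.0, 0.0, 0.0, 0.322, -1, 0.0, 0.0, 0.0, 0.0, 0.0, 0.482, -1]
```

Run:
```python
from h import *
im,d,w=cloud("scene");o=ctrl.get_obs();print(o["ee_pos"],o["ft_force"])
p=ctrl.camera_params("scene");T=np.array(p["world_to_cam"]);K=np.array(p["camera_matrix"])
for dz in(0,-11.6,-24):
    c=T[:3,:3]@(o["ee_pos"]+[0,0,dz])+T[:3,3];c=K@c;print(dz,c[:2]/c[2])
cv2.imwrite("pics/s1.png",cv2.resize(im[80:230,170:330,::-1],None,fx=4,fy=4,interpolation=cv2.INTER_CUBIC))
```

```text
[519.48242102 -62.32295927 182.10336565] [ 0.537174    0.74490245 -2.38582328]
0 [239.59985303 134.53968545]
-11.6 [239.60403048 138.53672329]
-24 [239.60844606 142.76161117]
```

View pics/s1.png

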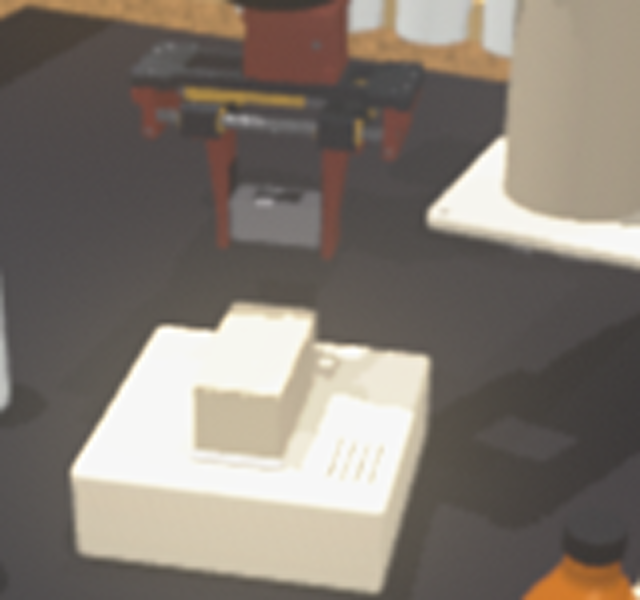

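The block hangs with the fingertips (crop 223,248 and 332,258) below its underside (y≈243), so the earlier "regrip" just lifted it: opening 0 is only 44 mm. I'll set it back on the tab, open properly, go up 13 mm and grip again.

Emit:
arm_command --rows '[0,0,0,0,0,0.25,-1,0,0,0,0,0,0.5,-1,0,0,0,0,0,0.65,-1,0,0,0,0,0,0.75,-1,0,0,0,0,0,0.75,-1]'

```text
t: 5.25
ee_pos: [517.5, -62.1, 119.0]
orientation: [-3.122, -0.344, 0.004]
ft_force: [0.4, 0.1, -1.7]
width: 59.6
grasp_force: 30.0
```

Emit:
arm_command --rows '[0,0,0,0,0,0.06,-1,0,0,0,0,0,0.12,-1,0,0,0,0,0,0.15,-1,0,0,0,0,0,0.155,-1,0,0,0,0,0,0.155,-1]'

```text
t: 5.75
ee_pos: [518.4, -62.2, 107.9]
orientation: [3.123, 0.344, 0.0]
ft_force: [0.5, -0.5, -0.8]
width: 60.2
grasp_force: 30.0
```

Emit:
arm_command --rows '[0,0,0,0,0,0,0.8,0,0,0,0,0,0,0.8,0,0,0,0,0,0,0.8]'

```text
t: 6.05
ee_pos: [518.5, -62.2, 108.1]
orientation: [3.123, 0.344, 0.001]
ft_force: [-0.0, -0.0, -0.2]
width: 77.9
grasp_force: 0.0
```

Emit:
arm_command --rows '[0,0,0,0,0,-0.08,0.8,0,0,0,0,0,-0.16,0.8,0,0,0,0,0,-0.16,0.8]'

```text
t: 6.35
ee_pos: [519.1, -62.3, 121.8]
orientation: [3.122, 0.344, 0.003]
ft_force: [-0.4, -0.1, 0.3]
width: 79.1
grasp_force: 0.0
```

Emit:
arm_command --rows '[0,0,0,0,0,0,-1,0,0,0,0,0,0,-1,0,0,0,0,0,0,-1,0,0,0,0,0,0,-1,0,0,0,0,0,0,-1]'

```text
t: 6.85
ee_pos: [518.2, -62.1, 120.5]
orientation: [-3.123, -0.344, 0.001]
ft_force: [0.0, 0.4, 1.0]
width: 59.8
grasp_force: 30.0
```

Run:
```python
from plan import *
p=P(); q=p.p.copy(); p.seg([q[0],q[1],185],12.6,-1,13);print(); p.seg([465,115,110],7.7,-1,25); print(); p.seg([465,115,26.5],7.7,-1,14)
```

```text
at [518.2 -62.1 120.5] yaw 12.58 f [0.  0.4 1. ] w 59.8 t 6.85
[0.0, 0.0, 0.0, 0.0, 0.0, -0.161, -1, 0.0, 0.0, 0.0, 0.0, 0.0, -0.322, -1, 0.0, 0.0, 0.0, 0.0, 0.0, -0.484, -1, 0.0, 0.0, 0.0, 0.0, 0.0, -0.645, -1, 0.0, 0.0, 0.0, 0.0, 0.0, -0.806, -1]

[0.0, 0.0, 0.003, -0.021, -0.288, 0.117, -1, 0.0, 0.0, 0.007, -0.042, -0.576, 0.234, -1, 0.0, 0.0, 0.01, -0.062, -0.865, 0.352, -1]
[0.0, 0.0, 0.004, -0.03, -0.287, 0.117, -1, 0.0, 0.0, 0.007, -0.06, -0.575, 0.234, -1, 0.0, 0.0, 0.01, -0.09, -0.862, 0.351, -1]
[0.0, 0.0, 0.004, -0.039, -0.286, 0.118, -1, 0.0, 0.0, 0.007, -0.078, -0.573, 0.235, -1]

[0.0, 0.0, 0.0, 0.0, 0.0, 0.174, -1, 0.0, 0.0, 0.0, 0.0, 0.0, 0.348, -1, 0.0, 0.0, 0.0, 0.0, 0.0, 0.522, -1]
[0.0, 0.0, 0.0, 0.0, 0.0, 0.174, -1, 0.0, 0.0, 0.0, 0.001, 0.0, 0.348, -1, 0.0, 0.0, 0.0, 0.001, 0.0, 0.522, -1]
```

Emit:
arm_command --rows '[0,0,0,0,0,-0.16,-1,0,0,0,0,0,-0.32,-1,0,0,0,0,0,-0.48,-1,0,0,0,0,0,-0.645,-1,0,0,0,0,0,-0.806,-1]'

```text
t: 7.35
ee_pos: [518.5, -62.2, 186.8]
orientation: [3.122, 0.344, 0.002]
ft_force: [0.5, 0.2, -1.2]
width: 59.7
grasp_force: 30.0
```

Emit:
arm_command --rows '[0,0,0.003,-0.021,-0.288,0.117,-1,0,0,0.007,-0.042,-0.576,0.234,-1,0,0,0.01,-0.062,-0.865,0.352,-1]'

```text
t: 7.65
ee_pos: [498.5, 4.8, 157.8]
orientation: [3.128, 0.293, 0.002]
ft_force: [0.3, 0.1, -1.1]
width: 59.9
grasp_force: 30.0
```

Emit:
arm_command --rows '[0,0,0.004,-0.03,-0.287,0.117,-1,0,0,0.007,-0.06,-0.575,0.234,-1,0,0,0.01,-0.09,-0.862,0.351,-1]'

```text
t: 7.95
ee_pos: [478.5, 71.6, 129.5]
orientation: [-3.132, -0.245, -0.002]
ft_force: [-0.1, 0.5, -1.9]
width: 59.9
grasp_force: 30.0
```

Emit:
arm_command --rows '[0,0,0.004,-0.039,-0.286,0.118,-1,0,0,0.007,-0.078,-0.573,0.235,-1,0,0,0.007,-0.078,-0.573,0.235,-1]'

```text
t: 8.25
ee_pos: [464.0, 116.6, 109.9]
orientation: [-3.134, -0.215, 0.002]
ft_force: [0.0, -0.2, -1.4]
width: 59.7
grasp_force: 30.0
```

Emit:
arm_command --rows '[0,0,0,0,0,0.174,-1,0,0,0,0,0,0.348,-1,0,0,0,0,0,0.522,-1,0,0,0,0,0,0.696,-1,0,0,0,0,0,0.85,-1]'

```text
t: 8.75
ee_pos: [465.9, 114.6, 42.2]
orientation: [-3.134, -0.211, -0.002]
ft_force: [0.3, -0.7, -0.9]
width: 59.4
grasp_force: 30.0
```

Emit:
arm_command --rows '[0,0,0,0,0,0.06,-1,0,0,0,0,0,0.12,-1,0,0,0,0,0,0.17,-1,0,0,0,0,0,0.17,-1]'

```text
t: 9.15
ee_pos: [465.1, 115.0, 28.4]
orientation: [3.134, 0.212, -0.0]
ft_force: [0.1, 0.0, -1.1]
width: 60.0
grasp_force: 30.0
```

Emit:
arm_command --rows '[0,0,0,0,0,0.018,-1,0,0,0,0,0,0.034,-1,0,0,0,0,0,0.046,-1,0,0,0,0,0,0.046,-1]'

```text
t: 9.55
ee_pos: [465.1, 115.0, 24.8]
orientation: [-3.134, -0.212, -0.0]
ft_force: [-0.9, -0.9, -1.0]
width: 59.9
grasp_force: 30.0
```

Emit:
arm_command --rows '[0,0,0,0,0,0.005,-1,0,0,0,0,0,0.005,0.8,0,0,0,0,0,0.005,0.8,0,0,0,0,0,0.005,0.8,0,0,0,0,0,0.005,0.8]'

```text
t: 10.05
ee_pos: [465.1, 115.0, 24.4]
orientation: [-3.134, -0.212, -0.0]
ft_force: [-0.2, 1.0, 0.2]
width: 79.1
grasp_force: 0.0
```

Run:
```python
from plan import *
p=P(); q=p.p.copy(); p.seg([q[0],q[1],75],7.7,0.8,20);print(); p.seg([450,-40,150],97.7,0.8,25)
```

```text
at [465.1 115.   24.4] yaw 7.72 f [-0.2  1.   0.2] w 79.1 t 10.05
[0.0, 0.0, 0.0, 0.0, 0.0, -0.211, 0.8, 0.0, 0.0, 0.0, 0.0, 0.0, -0.421, 0.8, 0.0, 0.0, 0.0, 0.0, 0.0, -0.632, 0.8]

[0.0, 0.0, -0.045, -0.041, 0.172, -0.085, 0.8, 0.0, 0.0, -0.091, -0.081, 0.344, -0.17, 0.8, 0.0, 0.0, -0.136, -0.122, 0.517, -0.256, 0.8, 0.0, 0.0, -0.182, -0.163, 0.689, -0.341, 0.8]
[0.0, 0.0, -0.045, -0.127, 0.123, -0.085, 0.8, 0.0, 0.0, -0.091, -0.255, 0.246, -0.17, 0.8, 0.0, 0.0, -0.136, -0.382, 0.369, -0.256, 0.8, 0.0, 0.0, -0.182, -0.509, 0.491, -0.341, 0.8]
[0.0, 0.0, -0.045, -0.174, 0.035, -0.085, 0.8, 0.0, 0.0, -0.09, -0.348, 0.069, -0.17, 0.8, 0.0, 0.0, -0.136, -0.522, 0.103, -0.256, 0.8]
```

Emit:
arm_command --rows '[0,0,0,0,0,-0.2,0.8,0,0,0,0,0,-0.42,0.8,0,0,0,0,0,-0.632,0.8]'

```text
t: 10.35
ee_pos: [464.9, 114.9, 75.4]
orientation: [3.134, 0.211, -0.001]
ft_force: [0.0, -0.4, -0.3]
width: 79.1
grasp_force: 0.0
```

Emit:
arm_command --rows '[0,0,-0.045,-0.041,0.172,-0.085,0.8,0,0,-0.091,-0.081,0.344,-0.17,0.8,0,0,-0.136,-0.122,0.517,-0.256,0.8,0,0,-0.182,-0.163,0.689,-0.341,0.8]'

```text
t: 10.75
ee_pos: [459.5, 58.1, 102.6]
orientation: [2.944, 1.096, 0.0]
ft_force: [-0.3, -0.1, -0.2]
width: 79.2
grasp_force: 0.0
```

Emit:
arm_command --rows '[0,0,-0.045,-0.127,0.123,-0.085,0.8,0,0,-0.091,-0.255,0.246,-0.17,0.8,0,0,-0.136,-0.382,0.369,-0.256,0.8,0,0,-0.182,-0.509,0.491,-0.341,0.8]'

```text
t: 11.15
ee_pos: [453.9, 1.7, 129.8]
orientation: [2.516, 1.881, 0.0]
ft_force: [0.6, -0.3, 0.2]
width: 79.0
grasp_force: 0.0
```

Emit:
arm_command --rows '[0,0,-0.045,-0.174,0.035,-0.085,0.8,0,0,-0.09,-0.348,0.069,-0.17,0.8,0,0,-0.136,-0.522,0.103,-0.256,0.8,0,0,-0.136,-0.522,0.103,-0.256,0.8,0,0,-0.136,-0.522,0.103,-0.256,0.8]'

```text
t: 11.65
ee_pos: [449.9, -40.0, 150.0]
orientation: [2.073, 2.36, 0.0]
ft_force: [-0.4, 0.7, -0.5]
width: 79.3
grasp_force: 0.0
```

Run:
```python
from plan import *
ims=[]
for n in("top","scene"):
    im,d,w=cloud(n); z=w[...,2]; np.savez(n+"1.npz",im=im,w=w)
    for l,c,lo,hi,r in(("block",(465,115),22,33,50),("dock",(601,262.5),33,44,60)):
        k=(np.hypot(w[...,0]-c[0],w[...,1]-c[1])<r)&(z>lo)&(z<hi)
        print(n,l,k.sum(),[np.round(x,1) for x in cv2.minAreaRect(w[k][:,:2].astype(np.float32))],np.round(np.median(w[k],0),1))
    if n=="top": cv2.imwrite("pics/t1.png",cv2.resize(im[150:300,100:300,::-1],None,fx=4,fy=4,interpolation=cv2.INTER_CUBIC))
p=P()
```

```text
top block 300 [array([464.5, 113.7]), array([28. , 59.5]), np.float64(7.8)] [465.  113.   27.8]
top dock 147 [array([599.8, 262.5]), array([43.7, 82.2]), np.float64(6.1)] [600.6 293.3  39.4]
scene block 149 [array([467.5, 115.4]), array([33.4, 59.7]), np.float64(10.6)] [471.1 115.4  27.4]
scene dock 87 [array([604. , 263.7]), array([50.1, 80.6]), np.float64(6.9)] [607.  294.8  39.4]
at [449.7 -39.5 149.7] yaw 97.56 f [0.5 0.7 0.5] w 78.9 t 11.75
```

View pics/t1.png

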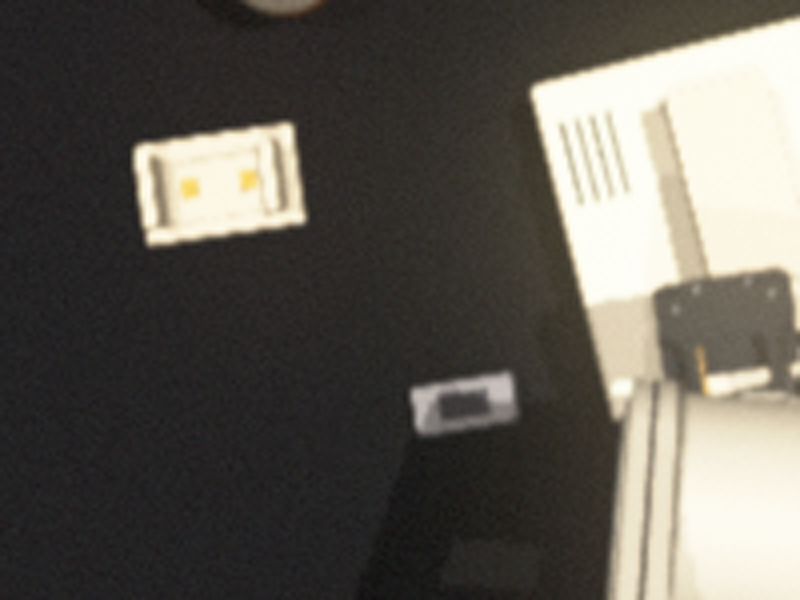

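The crop shows the dock at (218,183) and the block standing on the bench at (464,403), parallel to the dock within about 1°. I'll get the dock's yaw and x more precisely by fitting the long edges of both dock and block at sub-pixel level.

Run:
```python
from plan import *
f=np.load("top1.npz");im=f["im"].astype(float).mean(2); im=cv2.GaussianBlur(im,(3,3),0)
p=ctrl.camera_params("top");K=np.array(p["camera_matrix"]);W=np.linalg.inv(np.array(p["world_to_cam"]))
def ray(u,v,z):
    d=W[:3,:3]@np.array([(u-K[0,2])/K[0,0],(v-K[1,2])/K[1,1],1]); t=(z-W[2,3])/d[2]; return (W[:3,3]+t*d)[:2]
def edges(c,cols,z,h):
    L={}
    for s in(-1,1):
        P=[]
        for u in cols:
            vc=c[1]+(u-c[0])*np.tan(np.radians(-8.6)); vs=vc+s*np.arange(h-6,h+7,.25); g=np.interp(vs,np.arange(384),im[:,u])
            hi,lo=g[:12].max(),g[-12:].min(); i=np.argmax(g<(hi+lo)/2); P.append(ray(u,vs[i],z))
        P=np.array(P); k=np.polyfit(P[:,1],P[:,0],1); r=P[:,0]-np.polyval(k,P[:,1]); g=abs(r)<1.2; k=np.polyfit(P[g,1],P[g,0],1); L[s]=k; print(s,"yaw",np.degrees(-np.arctan(k[0])).round(2),"res",r.std().round(2),g.sum())
    return L
d=edges((154.7,195.7),range(140,170),8,12.5)
x=[np.polyval(d[s],262.4) for s in d];print("dock x at y=262.4:",np.mean(x),"width",np.ptp(x)*np.cos(.13))
b=edges((216,251),range(206,227),28,6)
x=[np.polyval(b[s],113.7) for s in b];print("block x at y=113.7:",np.mean(x),"width",np.ptp(x)*np.cos(.13))
```

```text
-1 yaw 6.92 res 0.32 30
1 yaw 7.08 res 0.41 30
dock x at y=262.4: 599.7324762554222 width 63.05339932031098Traceback (most recent call last):
  File "<stdin>", line 17, in <module>
  File "<stdin>", line 13, in edges
    raise TypeError("expected non-empty vector for x")
TypeError: expected non-empty vector for x
```

Run:
```python
from plan import *
p=P(); p.seg([464.9,115,80],97.7,0.8,30);print(); p.seg([464.9,115,27],97.7,0.8,14)
```

```text
at [449.7 -39.5 149.7] yaw 97.56 f [0.5 0.7 0.5] w 78.9 t 11.75
[0.0, 0.0, 0.0, 0.315, 0.074, 0.145, 0.8, 0.0, 0.0, 0.0, 0.63, 0.147, 0.29, 0.8]
[0.0, 0.0, 0.0, 0.315, 0.074, 0.146, 0.8, 0.0, 0.0, -0.001, 0.63, 0.148, 0.291, 0.8]
[0.0, 0.0, 0.0, 0.315, 0.075, 0.145, 0.8, 0.0, 0.0, 0.0, 0.629, 0.149, 0.29, 0.8]

[0.0, 0.0, 0.0, 0.0, 0.0, 0.166, 0.8, 0.0, 0.0, 0.0, 0.0, 0.0, 0.331, 0.8, 0.0, 0.0, 0.0, 0.0, 0.0, 0.497, 0.8, 0.0, 0.0, 0.0, 0.0, 0.001, 0.663, 0.8]
```

Emit:
arm_command --rows '[0,0,0,0.315,0.074,0.145,0.8,0,0,0,0.63,0.147,0.29,0.8]'

```text
t: 11.95
ee_pos: [455.0, 12.3, 126.4]
orientation: [2.071, 2.362, 0.001]
ft_force: [-0.7, 0.2, 0.3]
width: 79.0
grasp_force: 0.0
```

Emit:
arm_command --rows '[0,0,0,0.315,0.074,0.146,0.8,0,0,-0.001,0.63,0.148,0.291,0.8]'

```text
t: 12.15
ee_pos: [459.5, 64.6, 102.7]
orientation: [-2.065, -2.367, 0.001]
ft_force: [1.0, 0.0, 0.2]
width: 79.0
grasp_force: 0.0
```

Emit:
arm_command --rows '[0,0,0,0.315,0.075,0.145,0.8,0,0,0,0.629,0.149,0.29,0.8,0,0,0,0.629,0.149,0.29,0.8,0,0,0,0.629,0.149,0.29,0.8]'

```text
t: 12.55
ee_pos: [464.0, 115.1, 79.8]
orientation: [-2.061, -2.37, 0.002]
ft_force: [-0.3, -0.2, -0.5]
width: 78.8
grasp_force: 0.0
```

Emit:
arm_command --rows '[0,0,0,0,0,0.166,0.8,0,0,0,0,0,0.33,0.8,0,0,0,0,0,0.5,0.8,0,0,0,0,0.001,0.663,0.8,0,0,0,0,0.001,0.663,0.8]'

```text
t: 13.05
ee_pos: [463.4, 113.9, 25.2]
orientation: [-2.063, -2.367, 0.005]
ft_force: [0.4, -0.6, -0.1]
width: 78.7
grasp_force: 0.0
```

Emit:
arm_command --rows '[0,0,0,0,0,0,0,0,0,0,0,0,0,0]'

```text
t: 13.25
ee_pos: [465.0, 114.5, 27.4]
orientation: [2.063, 2.369, 0.0]
ft_force: [0.6, 0.1, -0.4]
width: 66.3
grasp_force: 0.0
```

Emit:
arm_command --rows '[0,0,0,0,0,0,-0.5,0,0,0,0,0,0,-1,0,0,0,0,0,0,-1,0,0,0,0,0,0,-1,0,0,0,0,0,0,-1]'

```text
t: 13.75
ee_pos: [464.8, 114.5, 27.4]
orientation: [2.063, 2.369, 0.0]
ft_force: [0.1, -0.8, 1.5]
width: 27.6
grasp_force: 30.0
```

Run:
```python
from plan import *
p=P(); q=p.p.copy(); D=np.array([600.9,263.1])  # block centre ~0.5 mm +y of the TCP
p.seg([q[0],q[1],90],97.8,-1,16);print();p.seg([*D,90],97.0,-1,28); print(); p.seg([*D,44],97.0,-1,11)
```

```text
at [464.8 114.5  27.4] yaw 97.9 f [ 0.1 -0.8  1.5] w 27.6 t 13.75
[0.0, 0.0, 0.0, 0.0, 0.0, -0.196, -1, 0.0, 0.0, 0.0, 0.0, 0.0, -0.391, -1, 0.0, 0.0, 0.0, 0.0, 0.0, -0.587, -1, 0.0, 0.0, 0.001, 0.0, 0.0, -0.782, -1]

[0.0, 0.0, 0.001, 0.201, 0.242, 0.0, -1, 0.0, 0.0, 0.001, 0.403, 0.484, 0.0, -1, 0.0, 0.0, 0.002, 0.604, 0.726, 0.0, -1]
[0.0, 0.0, 0.0, 0.203, 0.24, 0.0, -1, 0.0, 0.0, 0.001, 0.406, 0.481, 0.0, -1, 0.0, 0.0, 0.001, 0.609, 0.722, 0.0, -1]
[0.0, 0.0, 0.001, 0.204, 0.24, 0.0, -1, 0.0, 0.0, 0.001, 0.408, 0.48, 0.0, -1]

[0.0, 0.0, 0.0, 0.0, 0.0, 0.115, -1, 0.0, 0.0, 0.0, 0.0, 0.0, 0.23, -1, 0.0, 0.0, 0.0, 0.0, 0.0, 0.345, -1, 0.0, 0.0, 0.0, 0.0, 0.0, 0.46, -1, 0.0, 0.0, 0.0, 0.0, 0.0, 0.575, -1]
```

Emit:
arm_command --rows '[0,0,0,0,0,-0.196,-1,0,0,0,0,0,-0.39,-1,0,0,0,0,0,-0.587,-1,0,0,0.001,0,0,-0.782,-1]'

```text
t: 14.15
ee_pos: [464.5, 114.4, 90.3]
orientation: [-2.067, -2.366, 0.001]
ft_force: [0.9, -0.8, -1.3]
width: 27.3
grasp_force: 30.0
```

Emit:
arm_command --rows '[0,0,0.001,0.201,0.242,0,-1,0,0,0.001,0.403,0.484,0,-1,0,0,0.002,0.604,0.726,0,-1]'

```text
t: 14.45
ee_pos: [516.2, 170.7, 90.0]
orientation: [2.075, 2.359, 0.0]
ft_force: [-0.0, -0.2, -0.7]
width: 27.7
grasp_force: 30.0
```

Emit:
arm_command --rows '[0,0,0,0.203,0.24,0,-1,0,0,0.001,0.406,0.481,0,-1,0,0,0.001,0.609,0.722,0,-1]'

```text
t: 14.75
ee_pos: [567.1, 226.6, 89.5]
orientation: [-2.078, -2.356, 0.001]
ft_force: [0.2, 0.2, -2.4]
width: 27.8
grasp_force: 30.0
```

Emit:
arm_command --rows '[0,0,0.001,0.204,0.24,0,-1,0,0,0.001,0.408,0.48,0,-1,0,0,0.001,0.408,0.48,0,-1,0,0,0.001,0.408,0.48,0,-1,0,0,0.001,0.408,0.48,0,-1]'

```text
t: 15.25
ee_pos: [599.8, 262.3, 89.3]
orientation: [-2.081, -2.352, 0.003]
ft_force: [-0.9, -0.3, -1.9]
width: 27.7
grasp_force: 30.0
```

Run:
```python
from plan import *
p=P(); D=np.array([600.9,263.1]); p.seg([*D,44],97.0,-1,10)
```

```text
at [599.8 262.3  89.3] yaw 97.0 f [-0.9 -0.3 -1.9] w 27.7 t 15.25
[0.0, 0.0, 0.0, 0.002, 0.003, 0.113, -1, 0.0, 0.0, 0.0, 0.003, 0.006, 0.226, -1, 0.0, 0.0, 0.0, 0.005, 0.01, 0.34, -1, 0.0, 0.0, 0.0, 0.007, 0.013, 0.453, -1, -0.001, 0.0, 0.0, 0.008, 0.016, 0.566, -1]
```

Emit:
arm_command --rows '[0,0,0,0,0,0.15,-1,0,0,0,0,0,0.3,-1,0,0,0,0,0,0.4,-1,0,0,0,0,0,0.4,-1,0,0,0,0,0,0.4,-1]'

```text
t: 15.75
ee_pos: [600.7, 262.9, 57.3]
orientation: [-2.082, -2.352, 0.001]
ft_force: [0.2, 0.0, -1.8]
width: 27.8
grasp_force: 30.0
```

Emit:
arm_command --rows '[0,0,0,0,0,0,-1,0,0,0,0,0,0,-1]'

```text
t: 15.95
ee_pos: [601.3, 263.3, 58.3]
orientation: [2.081, 2.353, 0.001]
ft_force: [0.3, 0.5, -1.7]
width: 27.8
grasp_force: 30.0
```

Run:
```python
from plan import *
for n in("scene",):
    im,d,w=cloud(n); z=w[...,2]
    for l,lo,hi in(("held block top",53,64),("walls",35,43)):
        k=(np.hypot(w[...,0]-601,w[...,1]-263)<55)&(z>lo)&(z<hi)&(im.min(2)>(60 if lo<50 else 0))
        print(l,k.sum(),[np.round(x,1) for x in cv2.minAreaRect(w[k][:,:2].astype(np.float32))])
cv2.imwrite("pics/s2.png",cv2.resize(im[190:265,290:390,::-1],None,fx=7,fy=7,interpolation=cv2.INTER_CUBIC))
P()
```

```text
held block top 154 [array([612., 264.]), array([35.6, 59.6]), np.float64(5.0)]
walls 134 [array([604.9, 263.5]), array([45.4, 80.3]), np.float64(8.6)]
at [601.2 263.2  58.3] yaw 97.0 f [ 0.   0.5 -1.5] w 27.9 t 16.0
```

View pics/s2.png

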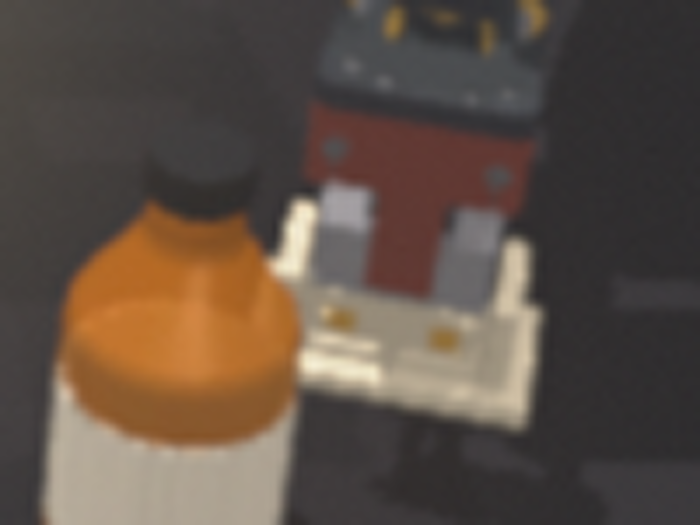

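The block hangs between the end walls, centred along the dock within about 0.5 mm, and the bottle is clear of the gripper. I'll lower it in slow steps and watch the force.

Emit:
arm_command --rows '[0,0,0,0,0,0.08,-1,0,0,0,0,0,0.16,-1,0,0,0,0,0,0.2,-1,0,0,0,0,0,0.21,-1,0,0,0,0,0,0.21,-1]'

```text
t: 16.5
ee_pos: [600.7, 263.0, 40.7]
orientation: [-2.081, -2.353, 0.001]
ft_force: [0.5, 0.2, -1.4]
width: 27.7
grasp_force: 30.0
```

Emit:
arm_command --rows '[0,0,0,0,0,0.015,-1,0,0,0,0,0,0.03,-1,0,0,0,0,0,0.045,-1,0,0,0,0,0,0.045,-1,0,0,0,0,0,0.045,-1]'

```text
t: 17.0
ee_pos: [600.9, 263.1, 37.5]
orientation: [2.082, 2.353, 0.0]
ft_force: [-0.4, -0.6, -1.0]
width: 27.9
grasp_force: 30.0
```

Emit:
arm_command --rows '[0,0,0,0,0,0.01,-1,0,0,0,0,0,0.018,-1,0,0,0,0,0,0.025,-1,0,0,0,0,0,0.025,-1,0,0,0,0,0,0.025,-1]'

```text
t: 17.5
ee_pos: [600.9, 263.1, 35.4]
orientation: [2.082, 2.353, 0.0]
ft_force: [-0.1, -0.4, -0.2]
width: 28.2
grasp_force: 30.0
```

Emit:
arm_command --rows '[0,0,0,0,0,0,0.2,0,0,0,0,0,0,0.2,0,0,0,0,0,0,0.2,0,0,0,0,0,-0.08,0.2,0,0,0,0,0,-0.2,0.2]'

```text
t: 18.0
ee_pos: [600.5, 263.0, 51.5]
orientation: [-2.081, -2.353, 0.001]
ft_force: [-0.1, -0.3, -0.8]
width: 52.6
grasp_force: 0.0
```

Emit:
arm_command --rows '[0,0,0,0,0,-0.3,0.8,0,0,0,0,0,-0.6,0.8,0,0,0,0,0,-0.95,0.8,0,0,0,0,0,-0.95,0.8,0,0,0,0,0,-0.95,0.8]'

```text
t: 18.5
ee_pos: [601.3, 263.3, 128.7]
orientation: [2.081, 2.352, 0.003]
ft_force: [0.6, -0.6, 0.0]
width: 78.9
grasp_force: 0.0
```

```bash
sed -i 's|^S0=.*;|S0=np.array([574.4,-50.2]);|' plan.py
python3 - <<'E'
from plan import *
im,d,w=cloud("scene");z=w[...,2]
k=(np.hypot(w[...,0]-601,w[...,1]-263)<25)&(z>12)&(z<60)
print("block in dock",k.sum(),[np.round(x,1) for x in cv2.minAreaRect(w[k][:,:2].astype(np.float32))],np.round(np.percentile(z[k],[50,75,90]),1))
p=P(); p.seg([*sup(-57.5,0,0)[:2],180],SY,0.5,35); print(); p.seg(sup(-57.5,0,130),SY,0.5,20)
E
```

```text
block in dock 280 [array([606.5, 263.2]), array([36.2, 48.4]), np.float64(2.3)] [33.2 36.1 37.2]
at [600.6 263.  127.5] yaw 97.0 f [ 0.8  0.6 -0. ] w 79.2 t 18.55
[0.0, 0.0, 0.047, -0.392, -0.152, -0.066, 0.5, 0.0, 0.0, 0.094, -0.784, -0.303, -0.131, 0.5]
[0.0, 0.0, 0.046, -0.419, -0.032, -0.066, 0.5, 0.0, 0.0, 0.093, -0.838, -0.063, -0.132, 0.5]
[0.0, 0.0, 0.047, -0.41, 0.091, -0.065, 0.5, 0.0, 0.0, 0.094, -0.82, 0.182, -0.131, 0.5]
[0.0, 0.0, 0.047, -0.366, 0.206, -0.065, 0.5, 0.0, 0.0, 0.093, -0.732, 0.412, -0.131, 0.5]
[0.0, 0.0, 0.047, -0.291, 0.303, -0.066, 0.5, 0.0, 0.0, 0.094, -0.582, 0.606, -0.131, 0.5]

[0.0, 0.0, 0.0, 0.0, 0.0, 0.208, 0.5, 0.0, 0.0, 0.0, 0.0, 0.0, 0.416, 0.5, 0.0, 0.0, 0.0, 0.0, 0.0, 0.625, 0.5]
```

Emit:
arm_command --rows '[0,0,0.047,-0.392,-0.152,-0.066,0.5,0,0,0.094,-0.784,-0.303,-0.131,0.5]'

```text
t: 18.75
ee_pos: [583.2, 197.5, 136.4]
orientation: [-2.409, -2.016, 0.004]
ft_force: [0.0, -0.8, -0.4]
width: 67.6
grasp_force: 0.0
```

Emit:
arm_command --rows '[0,0,0.046,-0.419,-0.032,-0.066,0.5,0,0,0.093,-0.838,-0.063,-0.132,0.5]'

```text
t: 18.95
ee_pos: [566.5, 131.5, 147.2]
orientation: [-2.678, -1.642, 0.004]
ft_force: [0.5, -0.2, -0.4]
width: 66.0
grasp_force: 0.0
```

Emit:
arm_command --rows '[0,0,0.047,-0.41,0.091,-0.065,0.5,0,0,0.094,-0.82,0.182,-0.131,0.5]'

```text
t: 19.15
ee_pos: [550.1, 66.3, 157.8]
orientation: [-2.89, -1.229, 0.004]
ft_force: [0.4, -0.4, 0.2]
width: 65.5
grasp_force: 0.0
```

Emit:
arm_command --rows '[0,0,0.047,-0.366,0.206,-0.065,0.5,0,0,0.093,-0.732,0.412,-0.131,0.5]'

```text
t: 19.35
ee_pos: [533.7, 1.2, 168.4]
orientation: [-3.039, -0.796, 0.004]
ft_force: [0.8, -0.5, 0.1]
width: 65.9
grasp_force: 0.0
```

Emit:
arm_command --rows '[0,0,0.047,-0.291,0.303,-0.066,0.5,0,0,0.094,-0.582,0.606,-0.131,0.5,0,0,0.094,-0.582,0.606,-0.131,0.5]'

```text
t: 19.65
ee_pos: [517.3, -65.5, 179.3]
orientation: [3.123, 0.339, -0.003]
ft_force: [-0.2, 0.9, 0.6]
width: 65.6
grasp_force: 0.0
```

Emit:
arm_command --rows '[0,0,0,0,0,0.2,0.5,0,0,0,0,0,0.4,0.5,0,0,0,0,0,0.5,0.5,0,0,0,0,0,0.5,0.5,0,0,0,0,0,0.5,0.5]'

```text
t: 20.15
ee_pos: [518.6, -62.3, 139.7]
orientation: [-3.122, -0.351, 0.001]
ft_force: [0.0, -0.3, -0.0]
width: 66.0
grasp_force: 0.0
```

Run:
```python
from plan import *
for n in ("scene",):
    im,d,w=cloud(n);z=w[...,2]
    k=(np.hypot(w[...,0]-601,w[...,1]-263)<60)&(z>12)&(z<60); print([np.round(x,1) for x in cv2.minAreaRect(w[k][:,:2].astype(np.float32))],np.percentile(z[k],[50,80,95]))
im,d,w=cloud("top");z=w[...,2]
k=(np.hypot(w[...,0]-600,w[...,1]-262)<34)&(z>31)&(z<39); print("top block",k.sum(),[np.round(x,1) for x in cv2.minAreaRect(w[k][:,:2].astype(np.float32))],np.median(z[k]))
p=P(); p.seg(sup(-57.5,0,99),SY,0.5,13)
```

```text
[array([604.9, 263.8]), array([45.4, 80.5]), np.float64(7.1)] [33.83301364 37.13802331 40.06640566]
top block 282 [array([600.7, 262.8]), array([28.1, 65.6]), np.float64(7.1)] 35.32527668711464
at [519.  -62.5 140.3] yaw 12.8 f [ 0.6 -0.3 -0.2] w 65.8 t 20.25
[0.0, 0.0, 0.0, -0.002, 0.001, 0.129, 0.5, 0.0, 0.0, 0.0, -0.005, 0.001, 0.258, 0.5, 0.0, 0.0, 0.0, -0.007, 0.002, 0.388, 0.5, 0.0, 0.0, 0.0, -0.01, 0.002, 0.517, 0.5]
```

The block's top is at z≈36 at (600.7, 262.8), so it's seated and released. Next I'll grip the tab.

Emit:
arm_command --rows '[0,0,0,-0.002,0.001,0.13,0.5,0,0,0,-0.005,0.001,0.26,0.5,0,0,0,-0.007,0.002,0.39,0.5,0,0,0,-0.01,0.002,0.517,0.5,0,0,0,-0.01,0.002,0.517,0.5]'

```text
t: 20.75
ee_pos: [516.6, -63.0, 96.7]
orientation: [-3.121, -0.349, 0.005]
ft_force: [-0.3, -0.1, 0.3]
width: 65.5
grasp_force: 0.0
```

Emit:
arm_command --rows '[0,0,0,0,0,0,0.2,0,0,0,0,0,0,-0.2,0,0,0,0,0,0,-0.2,0,0,0,0,0,0,-0.2]'

```text
t: 21.15
ee_pos: [518.0, -62.7, 98.9]
orientation: [-3.122, -0.348, -0.001]
ft_force: [-0.1, 2.5, 1.1]
width: 39.9
grasp_force: 30.0
```

Run:
```python
from plan import *
P()
```

```text
at [518.  -62.7  98.9] yaw 12.73 f [-0.1  2.5  1.1] w 39.9 t 21.15
```

Run:
```python
import numpy as np
th=np.linspace(0,1.6,21); x=-127.5*np.cos(th)+20*np.sin(th)+127.5; z=127.5*np.sin(th)+20*np.cos(th)-20
for k in range(0,20,5):
    print([(round((x[k+j]-x[k])/80,3),round(-(z[k+j]-z[k])/80,3)) for j in range(1,6)])
```

```text
[(np.float64(0.025), np.float64(-0.127)), (np.float64(0.06), np.float64(-0.251)), (np.float64(0.105), np.float64(-0.372)), (np.float64(0.16), np.float64(-0.489)), (np.float64(0.223), np.float64(-0.601))]
[(np.float64(0.072), np.float64(-0.107)), (np.float64(0.153), np.float64(-0.207)), (np.float64(0.242), np.float64(-0.301)), (np.float64(0.337), np.float64(-0.388)), (np.float64(0.44), np.float64(-0.467))]
[(np.float64(0.108), np.float64(-0.07)), (np.float64(0.222), np.float64(-0.132)), (np.float64(0.34), np.float64(-0.184)), (np.float64(0.462), np.float64(-0.226)), (np.float64(0.587), np.float64(-0.259))]
[(np.float64(0.127), np.float64(-0.022)), (np.float64(0.255), np.float64(-0.035)), (np.float64(0.384), np.float64(-0.037)), (np.float64(0.513), np.float64(-0.028)), (np.float64(0.641), np.float64(-0.01))]
```

Emit:
arm_command --rows '[0,0,0,0.025,0,-0.127,-0.2,0,0,0,0.06,0,-0.251,-0.2,0,0,0,0.105,0,-0.372,-0.2,0,0,0,0.16,0,-0.489,-0.2,0,0,0,0.223,0,-0.6,-0.2]'

```text
t: 21.65
ee_pos: [535.2, -58.9, 147.4]
orientation: [-3.122, -0.349, 0.001]
ft_force: [1.6, 5.3, -6.6]
width: 39.9
grasp_force: 30.0
```

Emit:
arm_command --rows '[0,0,0,0.072,0,-0.107,-0.2,0,0,0,0.153,0,-0.207,-0.2,0,0,0,0.242,0,-0.3,-0.2,0,0,0,0.337,0,-0.388,-0.2,0,0,0,0.44,0,-0.467,-0.2]'

```text
t: 22.15
ee_pos: [569.6, -51.1, 184.2]
orientation: [-3.122, -0.349, 0.002]
ft_force: [-2.4, 4.3, -5.3]
width: 39.9
grasp_force: 30.6
```

Forces are small, so the swing is following well. I'll carry on.

Emit:
arm_command --rows '[0,0,0,0.108,0,-0.07,-0.2,0,0,0,0.222,0,-0.132,-0.2,0,0,0,0.34,0,-0.184,-0.2,0,0,0,0.462,0,-0.226,-0.2,0,0,0,0.587,0,-0.259,-0.2]'

```text
t: 22.65
ee_pos: [615.4, -40.7, 205.2]
orientation: [-3.122, -0.349, 0.003]
ft_force: [-5.0, 4.3, -1.7]
width: 39.5
grasp_force: 30.0
```

Emit:
arm_command --rows '[0,0,0,0.127,0,-0.022,-0.2,0,0,0,0.255,0,-0.035,-0.2,0,0,0,0.384,0,-0.037,-0.2,0,0,0,0.513,0,-0.028,-0.2,0,0,0,0.641,0,-0.01,-0.2]'

```text
t: 23.15
ee_pos: [666.6, -29.2, 207.2]
orientation: [-3.122, -0.349, -0.002]
ft_force: [-4.3, 4.2, 4.5]
width: 39.6
grasp_force: 30.0
```

Emit:
arm_command --rows '[0,0,0,0,0,0,-0.2,0,0,0,0,0,0,-0.2]'

```text
t: 23.35
ee_pos: [667.2, -29.0, 207.1]
orientation: [-3.122, -0.349, -0.005]
ft_force: [-1.0, 5.5, 1.8]
width: 39.5
grasp_force: 30.0
```

Emit:
arm_command --rows '[0,0,0,0,0,0,0.5,0,0,0,0,0,0,0.5,0,0,0,0,0,0,0.5,0,0,0,0,0,-0.3,0.5,0,0,0,0,0,-0.7,0.5]'

```text
t: 23.85
ee_pos: [664.5, -30.0, 260.3]
orientation: [-3.122, -0.349, 0.006]
ft_force: [1.2, 0.1, -0.3]
width: 65.7
grasp_force: 0.0
```

Emit:
arm_command --rows '[0,0,0,0,0,-0.1,0.5,0,0,0,0,0,-0.1,-1,0,0,0,0,0,-0.1,-1]'

```text
t: 24.15
ee_pos: [664.9, -29.8, 268.4]
orientation: [-3.122, -0.349, 0.002]
ft_force: [-0.7, 0.7, -0.4]
width: 53.2
grasp_force: 0.0
```

Run:
```python
from plan import *
im,d,w=cloud("scene")
cv2.imwrite("pics/s3.png",cv2.resize(im[90:240,180:300,::-1],None,fx=4,fy=4,interpolation=cv2.INTER_CUBIC))
p=P(); p.seg(sup(10,-50,255),SY,-1,25);print(); p.seg(sup(10,-50,112),SY,-1,25)
```

```text
at [664.7 -29.8 267.9] yaw 12.76 f [-0.2  0.   0.3] w 49.4 t 24.2
[0.0, 0.0, 0.0, -0.258, 0.156, 0.041, -1, 0.0, 0.0, 0.0, -0.516, 0.313, 0.082, -1]
[0.0, 0.0, 0.0, -0.258, 0.156, 0.041, -1, 0.0, 0.001, 0.0, -0.516, 0.312, 0.082, -1]

[0.0, 0.0, 0.0, 0.0, 0.0, 0.298, -1, 0.0, 0.0, 0.0, -0.001, 0.0, 0.596, -1, 0.0, 0.0, 0.0, -0.001, 0.001, 0.894, -1]
[0.0, 0.0, 0.0, 0.0, 0.0, 0.297, -1, 0.0, 0.0, 0.0, 0.0, 0.0, 0.595, -1, 0.0, 0.0, 0.0, -0.001, 0.0, 0.893, -1]
```

View pics/s3.png

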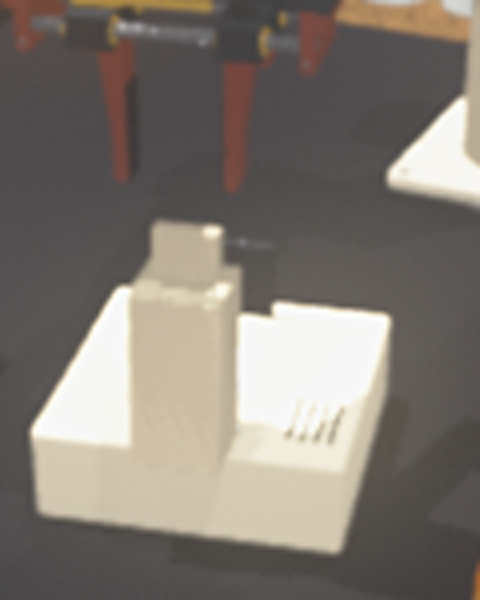

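The cover stands upright, with the tab on top at crop (187,250) and the gripper clear above it. Next I'll go to the right side of the toggle.

Emit:
arm_command --rows '[0,0,0,-0.258,0.156,0.041,-1,0,0,0,-0.516,0.313,0.082,-1]'

```text
t: 24.4
ee_pos: [629.7, -63.2, 260.9]
orientation: [-3.121, -0.351, 0.004]
ft_force: [0.3, -0.8, -0.6]
width: 33.4
grasp_force: 0.0
```

Emit:
arm_command --rows '[0,0,0,-0.258,0.156,0.041,-1,0,0,0,-0.516,0.312,0.082,-1,0,0,0,-0.516,0.312,0.082,-1]'

```text
t: 24.7
ee_pos: [593.2, -98.0, 254.3]
orientation: [-3.122, -0.346, 0.007]
ft_force: [0.3, -0.1, -0.1]
width: 9.4
grasp_force: 0.0
```

Emit:
arm_command --rows '[0,0,0,0,0,0.298,-1,0,0,0,0,0,0.596,-1,0,0,0,0,0,0.894,-1]'

```text
t: 25.0
ee_pos: [596.3, -96.1, 183.4]
orientation: [-3.122, -0.349, 0.0]
ft_force: [0.7, -0.1, -0.2]
width: 0.8
grasp_force: 0.0
```

Emit:
arm_command --rows '[0,0,0,0,0,0.25,-1,0,0,0,0,0,0.5,-1,0,0,0,0,0,0.75,-1,0,0,0,0,0,0.893,-1,0,0,0,0,0,0.893,-1]'

```text
t: 25.5
ee_pos: [595.0, -96.0, 111.2]
orientation: [-3.121, -0.349, 0.006]
ft_force: [-0.1, -0.0, 0.1]
width: 0.3
grasp_force: 0.0
```

Emit:
arm_command --rows '[0,0,0,0,0,0,-1,0,0,0,0,0,0,-1]'

```text
t: 25.7
ee_pos: [596.7, -96.7, 114.2]
orientation: [3.122, 0.349, 0.002]
ft_force: [-0.3, -0.5, 0.9]
width: 0.3
grasp_force: 0.0
```

Run:
```python
from plan import *
im,d,w=cloud("top"); 
p=P(); c,n=np.cos(np.radians(SY)),np.sin(np.radians(SY)); dd=p.p[:2]-S0; print("tcp in supply",dd[0]*c+dd[1]*n,-dd[0]*n+dd[1]*c)
p.seg(sup(10,-20,112),SY,-1,6)
p.seg(sup(10,-7,112),SY,-1,3)
```

```text
at [596.7 -96.7 114.4] yaw 12.76 f [-0.1 -0.7 -0.3] w 0.3 t 25.75
tcp in supply 11.464990265976324 -50.29359847439217
[0.0, 0.0, 0.0, -0.003, -0.063, 0.005, -1, 0.0, 0.0, 0.0, -0.006, -0.126, 0.01, -1, 0.0, 0.0, 0.0, -0.009, -0.189, 0.015, -1]
[0.0, 0.0, 0.0, -0.003, -0.063, 0.005, -1, 0.0, 0.0, 0.0, -0.006, -0.127, 0.009, -1, 0.0, -0.001, 0.0, -0.009, -0.19, 0.014, -1]
[0.0, 0.0, 0.0, 0.0, -0.032, 0.0, -1, 0.0, 0.0, 0.0, 0.0, -0.065, 0.0, -1, 0.0, 0.0, 0.0, 0.0, -0.097, 0.0, -1, 0.0, 0.0, 0.0, 0.0, -0.13, 0.0, -1, 0.0, 0.0, 0.0, 0.0, -0.162, 0.0, -1]
```

Emit:
arm_command --rows '[0,0,0,0,-0.1,0,-1,0,0,0,-0.01,-0.2,0.01,-1,0,0,0,-0.01,-0.29,0.02,-1,0,0,0,-0.01,-0.38,0.02,-1]'

```text
t: 26.15
ee_pos: [589.1, -67.2, 112.5]
orientation: [3.12, 0.35, 0.003]
ft_force: [0.8, -4.5, 3.0]
width: 0.5
grasp_force: 2.2
```

Emit:
arm_command --rows '[0,0,0,0,-0.04,0,-1,0,0,0,0,-0.08,0,-1,0,0,0,0,-0.12,0,-1,0,0,0,0,-0.15,0,-1,0,0,0,0,-0.15,0,-1]'

```text
t: 26.65
ee_pos: [585.9, -55.2, 111.8]
orientation: [-3.122, -0.349, -0.0]
ft_force: [1.0, -1.7, 1.1]
width: 0.7
grasp_force: 1.1
```

Emit:
arm_command --rows '[0,0,0,0,-0.02,0,-1,0,0,0,0,-0.04,0,-1,0,0,0,0,-0.04,0,-1]'

```text
t: 26.95
ee_pos: [585.1, -52.2, 111.6]
orientation: [-3.122, -0.349, -0.0]
ft_force: [2.0, -2.2, 1.7]
width: 0.7
grasp_force: 1.4
```

Emit:
arm_command --rows '[0,0,0,0,-0.02,0,-1,0,0,0,0,-0.04,0,-1,0,0,0,0,-0.04,0,-1]'

```text
t: 27.25
ee_pos: [584.6, -50.3, 111.6]
orientation: [3.12, 0.35, 0.001]
ft_force: [3.9, -9.8, -2.0]
width: 0.3
grasp_force: 4.3
```

The force jumped to about 10 N, so the toggle is at its stop. I'll back off, rise and check.

Emit:
arm_command --rows '[0,0,0,0,0.1,0,-1,0,0,0,0,0.3,0,-1,0,0,0,0,0.4,-0.2,-1,0,0,0,0,0.4,-0.6,0,0,0,0,0,0.4,-1,0.5]'

```text
t: 27.75
ee_pos: [590.5, -81.2, 191.7]
orientation: [-3.121, -0.347, 0.005]
ft_force: [0.9, 0.1, -0.4]
width: 12.9
grasp_force: 0.0
```

Emit:
arm_command --rows '[0,0,0,0,0,-0.4,0.5,0,0,0,0,0,-0.8,0.5,0,0,0,0,0,-1,0.5,0,0,0,0,0,-1,0.5,0,0,0,0,0,-1,0.5]'

```text
t: 28.25
ee_pos: [590.9, -80.8, 271.1]
orientation: [-3.122, -0.348, 0.001]
ft_force: [-0.4, 0.1, -0.7]
width: 53.0
grasp_force: 0.0
```

Run:
```python
from plan import *
im,d,w=cloud("top"); z=w[...,2]
c,n=np.cos(np.radians(SY)),np.sin(np.radians(SY))
d2=w[...,:2]-S0; sx=d2[...,0]*c+d2[...,1]*n; sy=-d2[...,0]*n+d2[...,1]*c
k=(abs(sx-10)<12)&(abs(sy)<30)&(z>95)&(z<118); print("toggle tip px",k.sum(),np.round([np.mean(sx[k]),np.mean(sy[k]),sy[k].min(),sy[k].max(),np.median(z[k])],1) if k.any() else "")
print("z range near",np.nanmax(np.where((abs(sx-10)<12)&(abs(sy)<30),z,0)))
p=P(); p.seg([667.2,-29,265],SY,0.5,28);print(); p.seg([667.2,-29,207],SY,0.5,14)
```

```text
toggle tip px 0 
z range near 627.3697953346607
at [590.6 -80.6 270.4] yaw 12.75 f [ 0.7 -0.  -0.5] w 57.1 t 28.3
[0.0, 0.0, 0.0, 0.269, -0.105, 0.016, 0.5, 0.0, 0.0, 0.0, 0.538, -0.209, 0.033, 0.5]
[0.0, 0.001, 0.0, 0.27, -0.105, 0.016, 0.5, 0.0, 0.001, 0.0, 0.539, -0.209, 0.032, 0.5]

[0.0, 0.0, 0.0, 0.0, 0.0, 0.145, 0.5, 0.0, 0.0, 0.0, 0.0, 0.0, 0.29, 0.5, 0.0, 0.0, 0.0, 0.0, 0.0, 0.435, 0.5, 0.0, 0.0, 0.0, -0.001, 0.001, 0.58, 0.5, 0.0, 0.0, 0.0, -0.001, 0.001, 0.725, 0.5]
```

The arm hides the toggle from the top camera, so I'll step aside to verify it.

Emit:
arm_command --rows '[0,0,0,0,-0.45,0,0.5,0,0,0,0,-0.98,0,0.5]'

```text
t: 28.5
ee_pos: [573.2, -4.4, 269.7]
orientation: [-3.122, -0.345, 0.005]
ft_force: [0.1, 0.6, -0.1]
width: 65.6
grasp_force: 0.0
```

Emit:
arm_command --rows '[0,0,0,0,-0.45,0,0.5,0,0,0,0,-0.98,0,0.5]'

```text
t: 28.7
ee_pos: [555.5, 73.2, 269.8]
orientation: [-3.122, -0.348, 0.005]
ft_force: [1.5, 1.1, 0.5]
width: 65.9
grasp_force: 0.0
```

Emit:
arm_command --rows '[0,0,0,0,-0.45,0,0.5,0,0,0,0,-0.98,0,0.5,0,0,0,0,-0.98,0,0.5,0,0,0,0,-0.98,0,0.5]'

```text
t: 29.1
ee_pos: [538.6, 149.3, 270.2]
orientation: [3.121, 0.353, -0.004]
ft_force: [-0.1, 0.3, 0.2]
width: 66.2
grasp_force: 0.0
```

Run:
```python
from plan import *
im,d,w=cloud("top"); z=w[...,2]
c,n=np.cos(np.radians(SY)),np.sin(np.radians(SY))
d2=w[...,:2]-S0; sx=d2[...,0]*c+d2[...,1]*n; sy=-d2[...,0]*n+d2[...,1]*c
k=(abs(sx-10)<14)&(abs(sy)<35)&(z>90)&(z<120); print("toggle tip px",k.sum(),np.round([np.mean(sx[k]),np.mean(sy[k]),sy[k].min(),sy[k].max(),np.median(z[k])],1) if k.any() else "")
cv2.imwrite("pics/t2.png",cv2.resize(im[140:265,220:350,::-1],None,fx=4.5,fy=4.5,interpolation=cv2.INTER_CUBIC))
p=P(); p.seg([667.2,-29,265],SY,0.5,36);print(); p.seg([667.2,-29,207],SY,0.5,14)
```

```text
toggle tip px 33 [  9.4  11.9   3.3  18.7 104.8]
at [539.  148.5 270.5] yaw 12.81 f [ 0.3  0.9 -0.3] w 65.8 t 29.15
[0.0, 0.0, 0.0, 0.153, 0.36, 0.01, 0.5, 0.0, 0.0, 0.0, 0.306, 0.72, 0.019, 0.5]
[0.0, 0.0, 0.0, 0.153, 0.36, 0.01, 0.5, 0.0, 0.0, 0.0, 0.306, 0.719, 0.019, 0.5]
[0.0, 0.001, 0.0, 0.153, 0.36, 0.01, 0.5, 0.0, 0.001, 0.0, 0.306, 0.72, 0.02, 0.5]
[0.0, 0.0, 0.0, 0.153, 0.36, 0.01, 0.5]

[0.0, 0.0, 0.0, 0.0, 0.0, 0.145, 0.5, 0.0, 0.0, 0.0, 0.0, 0.0, 0.29, 0.5, 0.0, 0.0, 0.0, 0.0, 0.0, 0.435, 0.5, 0.0, 0.0, 0.0, 0.0, 0.0, 0.58, 0.5, 0.0, 0.0, 0.0, 0.0, 0.0, 0.725, 0.5]
```

View pics/t2.png

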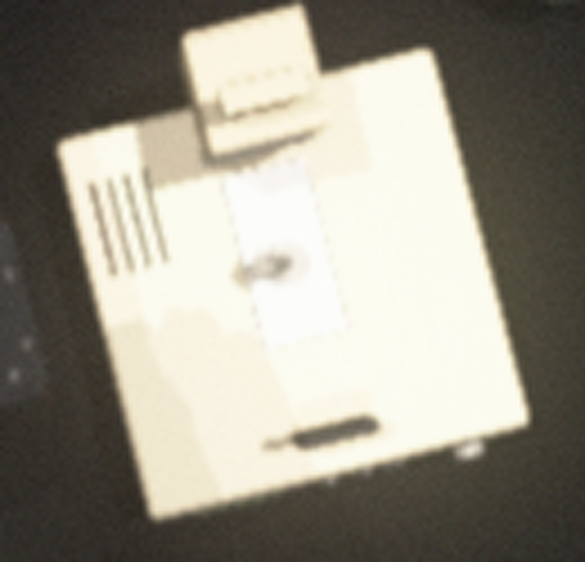

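The toggle leans left: foot at crop (285,265), tip at (238,275). I'll do a quick numeric check of its angle.

Run:
```python
from h import *
im=cv2.imread("pics/t2.png").astype(float).mean(2)
p=ctrl.camera_params("top");T=np.array(p["world_to_cam"]);K=np.array(p["camera_matrix"])
c,n=np.cos(np.radians(12.75)),np.sin(np.radians(12.75))
def px(x,y,z):
    q=T@[573.2+c*x-n*y,-51.4+n*x+c*y,z,1]; q=K@q[:3]; return ((q[:2]/q[2]-[220,140])*4.5).round(1)
print("pivot",px(10,0,72))
for a in(.2,.3,.35,.4,.45):
    r=R.from_euler('x',-a); f=lambda y,h: px(10,*((np.array([[np.cos(a),np.sin(a)],[-np.sin(a),np.cos(a)]])@[y,h])+[0,72]))
    print(a,"tip centre",f(0,39),"outer edge",f(6.5,36),"inner",f(-6.5,36))
for v in range(255,290,5): print(v,[int(im[v,u]) for u in range(215,325,6)])
```

```text
pivot [286.1 261. ]
0.2 tip centre [275.4 261.6] outer edge [263.6 264.9] inner [288.9 258.3]
0.3 tip centre [267.8 263.6] outer edge [256.9 266.7] inner [281.7 260.2]
0.35 tip centre [264.1 264.6] outer edge [253.7 267.5] inner [278.1 261.1]
0.4 tip centre [260.5 265.6] outer edge [250.6 268.4] inner [274.5 262. ]
0.45 tip centre [256.9 266.5] outer edge [247.6 269.2] inner [271.  262.9]
255 [247, 248, 247, 247, 235, 248, 248, 236, 227, 211, 210, 208, 216, 234, 241, 242, 249, 251, 251]
260 [247, 248, 247, 244, 226, 241, 238, 220, 214, 195, 181, 172, 182, 222, 240, 240, 248, 251, 251]
265 [247, 248, 247, 239, 212, 215, 210, 210, 215, 203, 175, 158, 175, 221, 240, 239, 247, 251, 251]
270 [248, 248, 246, 228, 201, 187, 193, 205, 210, 199, 175, 172, 204, 233, 240, 241, 249, 251, 251]
275 [248, 248, 244, 217, 198, 187, 194, 202, 203, 191, 187, 204, 229, 240, 242, 246, 251, 251, 251]
280 [247, 247, 245, 228, 204, 199, 209, 226, 233, 225, 219, 225, 237, 243, 246, 249, 252, 251, 251]
285 [247, 248, 247, 242, 224, 212, 227, 246, 249, 247, 241, 243, 246, 247, 250, 250, 252, 252, 252]
```

That is consistent with the toggle being fully left. Now I'll return to the tab.

Emit:
arm_command --rows '[0,0,0,0.153,0.36,0.01,0.5,0,0,0,0.306,0.72,0.019,0.5]'

```text
t: 29.35
ee_pos: [576.3, 96.5, 269.7]
orientation: [3.122, 0.349, -0.001]
ft_force: [-0.6, -0.6, -0.5]
width: 66.0
grasp_force: 0.0
```

Emit:
arm_command --rows '[0,0,0,0.153,0.36,0.01,0.5,0,0,0,0.306,0.719,0.019,0.5]'

```text
t: 29.55
ee_pos: [613.1, 44.6, 268.0]
orientation: [3.122, 0.346, -0.002]
ft_force: [0.0, 0.4, 0.1]
width: 65.5
grasp_force: 0.0
```

Emit:
arm_command --rows '[0,0,0,0.153,0.36,0.01,0.5,0,0,0,0.306,0.72,0.02,0.5]'

```text
t: 29.75
ee_pos: [649.6, -6.5, 266.3]
orientation: [-3.123, -0.346, 0.002]
ft_force: [-0.0, 0.0, -0.0]
width: 66.0
grasp_force: 0.0
```

Emit:
arm_command --rows '[0,0,0,0.153,0.36,0.01,0.5,0,0,0,0.153,0.36,0.01,0.5,0,0,0,0.153,0.36,0.01,0.5,0,0,0,0.153,0.36,0.01,0.5]'

```text
t: 30.15
ee_pos: [666.8, -29.0, 265.8]
orientation: [-3.122, -0.348, 0.002]
ft_force: [0.8, 0.2, -0.4]
width: 65.8
grasp_force: 0.0
```

Run:
```python
from plan import *
p=P(); p.seg([667.2,-29,207],SY,0.5,14)
```

```text
at [666.8 -29.  265.8] yaw 12.72 f [ 0.8  0.2 -0.4] w 65.8 t 30.15
[0.0, 0.0, 0.0, 0.001, 0.0, 0.147, 0.5, 0.0, 0.0, 0.0, 0.003, 0.001, 0.294, 0.5, 0.0, 0.0, 0.0, 0.004, 0.001, 0.441, 0.5, 0.0, 0.0, 0.0, 0.005, 0.001, 0.588, 0.5, 0.0, 0.0, 0.0, 0.006, 0.001, 0.735, 0.5]
```

Emit:
arm_command --rows '[0,0,0,0,0,0.15,0.5,0,0,0,0,0,0.3,0.5,0,0,0,0,0,0.45,0.5,0,0,0,0.005,0,0.6,0.5,0,0,0,0.005,0,0.735,0.5]'

```text
t: 30.65
ee_pos: [667.6, -28.3, 205.9]
orientation: [-3.122, -0.35, 0.002]
ft_force: [-0.4, -0.2, 0.6]
width: 65.9
grasp_force: 0.0
```

Emit:
arm_command --rows '[0,0,0,0,0,0,0.5,0,0,0,0,0,0,0.2,0,0,0,0,0,0,-0.2,0,0,0,0,0,0,-0.2,0,0,0,0,0,0,-0.2]'

```text
t: 31.15
ee_pos: [668.3, -28.7, 208.2]
orientation: [3.122, 0.349, 0.002]
ft_force: [-0.6, -0.0, 1.0]
width: 39.2
grasp_force: 30.0
```

Run:
```python
from plan import *
p=P(); print(ctrl.get_obs()["grasp_force"])
th=np.linspace(1.6,0,21); x=-127.5*np.cos(th)+20*np.sin(th)+127.5; z=127.5*np.sin(th)+20*np.cos(th)-20
for k in range(0,20,5):
    print([(float(round((x[k+j]-x[k])/80,3)),float(round(-(z[k+j]-z[k])/80,3))) for j in range(1,6)])
```

```text
at [668.3 -28.7 208.2] yaw 12.76 f [-0.6 -0.   1. ] w 39.2 t 31.15
30.00952273607254
[(-0.128, -0.019), (-0.256, -0.027), (-0.385, -0.025), (-0.514, -0.013), (-0.641, 0.01)]
[(-0.125, 0.033), (-0.247, 0.075), (-0.365, 0.127), (-0.478, 0.188), (-0.587, 0.259)]
[(-0.102, 0.079), (-0.198, 0.165), (-0.286, 0.259), (-0.367, 0.36), (-0.44, 0.467)]
[(-0.064, 0.112), (-0.118, 0.229), (-0.163, 0.35), (-0.198, 0.474), (-0.223, 0.601)]
```

Emit:
arm_command --rows '[0,0,0,-0.128,0,-0.019,-0.2,0,0,0,-0.256,0,-0.027,-0.2,0,0,0,-0.385,0,-0.025,-0.2,0,0,0,-0.514,0,-0.013,-0.2,0,0,0,-0.641,0,0.01,-0.2]'

```text
t: 31.65
ee_pos: [617.2, -40.2, 206.7]
orientation: [3.122, 0.349, 0.001]
ft_force: [4.5, -0.3, -6.2]
width: 39.9
grasp_force: 30.0
```

Emit:
arm_command --rows '[0,0,0,-0.125,0,0.033,-0.2,0,0,0,-0.247,0,0.075,-0.2,0,0,0,-0.365,0,0.127,-0.2,0,0,0,-0.478,0,0.188,-0.2,0,0,0,-0.587,0,0.259,-0.2]'

```text
t: 32.15
ee_pos: [571.4, -50.5, 186.2]
orientation: [3.122, 0.349, 0.0]
ft_force: [0.6, 0.2, 4.7]
width: 39.8
grasp_force: 30.7
```

Emit:
arm_command --rows '[0,0,0,-0.102,0,0.079,-0.2,0,0,0,-0.198,0,0.165,-0.2,0,0,0,-0.286,0,0.259,-0.2,0,0,0,-0.367,0,0.36,-0.2,0,0,0,-0.44,0,0.467,-0.2]'

```text
t: 32.65
ee_pos: [536.5, -58.4, 148.2]
orientation: [3.122, 0.349, -0.002]
ft_force: [-0.5, -1.4, 4.8]
width: 39.3
grasp_force: 30.0
```

Emit:
arm_command --rows '[0,0,0,-0.064,0,0.112,-0.2,0,0,0,-0.118,0,0.229,-0.2,0,0,0,-0.163,0,0.35,-0.2,0,0,0,-0.198,0,0.474,-0.2,0,0,0,-0.223,0,0.6,-0.2]'

```text
t: 33.15
ee_pos: [520.9, -62.1, 100.6]
orientation: [3.122, 0.349, 0.002]
ft_force: [-5.5, 4.3, 47.7]
width: 39.8
grasp_force: 30.0
```

Emit:
arm_command --rows '[0,0,0,0,0,0.01,-0.2,0,0,0,0,0,0.02,-0.2,0,0,0,0,0,0.02,-0.2]'

```text
t: 33.45
ee_pos: [521.1, -62.0, 100.3]
orientation: [3.122, 0.349, 0.002]
ft_force: [-5.2, -1.5, 24.1]
width: 39.8
grasp_force: 30.0
```

The cover has reached its shut stop, shown by the 48 N upward reaction. I'll release and rise.

Emit:
arm_command --rows '[0,0,0,0,0,-0.02,0.5,0,0,0,0,0,-0.02,0.5,0,0,0,0,0,-0.02,0.5,0,0,0,0,0,-0.3,0.5,0,0,0,0,0,-0.7,0.5]'

```text
t: 33.95
ee_pos: [518.8, -61.6, 153.4]
orientation: [-3.121, -0.349, 0.008]
ft_force: [0.6, -0.3, 0.9]
width: 66.0
grasp_force: 0.0
```

Emit:
arm_command --rows '[0,0,0,-0.3,0,-0.4,0.5,0,0,0,-0.6,0,-0.8,0.5,0,0,0,-0.9,0,-1,0.5,0,0,0,-0.9,0,-1,0.5,0,0,0,-0.9,0,-1,0.5]'

```text
t: 34.45
ee_pos: [450.5, -77.9, 234.8]
orientation: [3.122, 0.348, 0.001]
ft_force: [-1.0, -0.5, -0.3]
width: 66.0
grasp_force: 0.0
```

Run:
```python
from plan import *
P(); c,n=np.cos(np.radians(SY)),np.sin(np.radians(SY))
for nm in("top","scene"):
    im,d,w=cloud(nm); z=w[...,2]
    d2=w[...,:2]-S0; sx=d2[...,0]*c+d2[...,1]*n; sy=-d2[...,0]*n+d2[...,1]*c
    print(nm,"hood top z by x",[(a,round(float(np.median(z[k])),1)) for a in range(-40,70,20) if (k:=(abs(sx-a-10)<10)&(abs(sy)<24)&(z>80)&(z<200)).sum()>5])
    k=(np.hypot(w[...,0]-600,w[...,1]-262)<14)&(z>5); print("block top",np.round(np.nanmedian(z[k]),1))
    for l,(a,b) in dict(amber=(737.6,218.4),beaker=(753.5,-206.6),wash=(554.4,-305.2)).items():
        k=(np.hypot(w[...,0]-a,w[...,1]-b)<60)&(z>20)&(z<190);print(l,[np.round(x,0) for x in cv2.minAreaRect(w[k][:,:2].astype(np.float32))][:2])
```

```text
at [450.5 -77.9 234.8] yaw 12.73 f [-1.  -0.5 -0.3] w 66.0 t 34.45
top hood top z by x [(-40, 125.6), (-20, 125.6), (0, 125.6), (20, 126.0), (40, 126.1), (60, 125.6)]
block top 35.9
amber [array([738., 218.]), array([69., 71.])]
beaker [array([ 754., -207.]), array([65., 67.])]
wash [array([ 554., -305.]), array([67., 60.])]
scene hood top z by x [(-40, 126.0), (-20, 125.9), (0, 126.0), (20, 126.1), (40, 126.0), (60, 106.9)]
block top 36.5
amber [array([753., 223.]), array([54., 72.])]
beaker [array([ 757., -205.]), array([68., 66.])]
wash [array([ 566., -299.]), array([52., 67.])]
```

The hood top is flat at 126 mm, so the cover is shut. The block is seated with its top at 36 mm, and the bottles and beaker haven't moved. Handing in.

```bash
python3 -c "
from workcell import ctrl
print(ctrl.close_job())"
```

```text
the job is handed in; nothing more can be done
None
```

I handed the job in at about 34.5 s: block seated in the dock, toggle pushed left to its stop, cover shut, bottles and beaker unmoved, all checked by camera or force; the hand-in returned no verdict.

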